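# Meter three blanks from the tipping bin and cover the tray

### The arm

A 6-joint arm with a two-finger parallel gripper is mounted at the origin on the work surface. World frame = base frame: x ahead of the robot, y to its left, z up, the work surface at z = 0. Lengths are in mm, angles in rad, forces in N, time in s.
With the tool pointing down it reaches from about 350 to 775 mm from the base axis. Payload 7.3 kg.
Tool frame: the origin (TCP) lies midway between the tips of the shut fingers; the grasp point (between the pads) lies 19 mm behind it; z points along the fingers, y is the direction in which the jaws open and shut (so a half turn about z gives the same grasp; the last joint's range is limited). The gripper opens to 92 mm and grips with 3 to 60 N. Pads are 19 mm wide; open, the fingers measure 130 mm over their backs; the gripper's body (75 mm by 190 mm) begins 47 mm behind the grasp point.
Start: joints at [-1.405, 0.342, 1.524, -0, 1.275, -0.146], TCP at [161.078, -499.699, 226.741] pointing down, gripper open.
Joint ranges: [-2.53, 2.53], [-0.77, 2.02], [0.04, 2.7], [-1, 4.14], [0.28, 2.66], [-3.11, 3.11]. Speed limits (rad/s): [2.57, 2.57, 3.14, 3.14, 3.14, 3.14].

### API

Orientations are given as a unit quaternion [x, y, z, w].
In Python, from station import arm gives the robot as it stands. The module is installed in compiled form; this text tells all that it offers.
- The arm moves only by the tool drive_tool, never from a script. Its argument "commands" is a list of rows, each a list of 7 numbers: the gripper's target within -1 to 1 (fully open at 1, half-way at 0, shut at -1), then the shift along the tool's x, y, z in m, then the turn, a rotation vector about the tool's x, y, z in degrees. In form: [[fingers, dx, dy, dz, wx, wy, wz], ...]. A call has 1 to 12 rows; each row shifts and turns the commanded pose from where the row before left it, along the tool's axes as they then stand; what a row does not reach is not made up. A row lasts 1/12 s, in which the tool goes at most 41.7 mm and 7.16 degrees, less where a joint would pass 70% of its speed; a pose out of reach is approached as far as the arm can. A call is refused whole if a number of a shift passes 0.0417 or a number of a turn 7.16, either way. A call with a gripper value outside its range is refused whole. The fingers move at their own pace and stop on an object; "squeeze" is the grip in N (left out, the last holds). Time passes only in rows, so rows that do not move let the fingers close. It gives the time, the measured TCP pose, the force and the opening at its end, in the units of the state.
- arm.read_state(): the state, without advancing time (a new reading comes with each control period).
- arm.read_camera(name): name is "scene" or "side" or "wrist"; returns a dict with "image" (384x512x3 uint8, red, green, blue), "range_z" (384x512 float32, mm along the optical axis (not along the pixel's ray), 0 where there is no reading), "fx", "fy", "cx", "cy" (pixels), "k1" (the pictures are not rectified: a ray, as slopes to the right and down, at radius r is drawn at 1 + k1 r^2 times it, then the intrinsics apply), "xyz" and "orientation" of the camera in the world. Camera axes: x right, y down, z forward; pixel columns grow to the right and rows downward; lengths in mm; the calibration is good to about 2 mm. A picture is of the moment at which its call begins.
- arm.finish_job(): hands the job in, once; it reports no verdict.
The state is a dict: "t": time; "joint_pos": joint angles; "joint_velocities": joint speeds; "effort": joint torques, N m; "tcp_pos": TCP position; "orientation": TCP orientation; "contact_force": force on the tool from outside, world axes, zero at the start; "moment": the same for the moment, N m; "opening": finger opening in mm.
Only numpy, scipy, OpenCV 4.12 (cv2) and the standard library are available. Lean on these libraries where they do the work, as an engineer would, in place of code of your own. Each camera call takes 0.05 s, during which the arm holds its last target.

### The job

Lift the yellow feed bin by its bar just far enough that the front three blanks slide into the tray, keeping it tipped until all three are down and the rear three stay in the bin. Set the bin back level, then lay the blue cover in the tray's mouth on its corner rests and press it down firmly for a moment so that it sits level. Leave the other things on the bench where they are.

Things in the scene. Friction and masses are not known exactly. Their poses are not given: they have to be found in the camera images.
- bin (a joint): Tip angle of the feed bin about its hinge: 0 = level on its stand (hard stop), grows as the bar is lifted, to 0.75 rad. No spring or catch: let go, it falls back. Lifting takes about 6 N at the bar. The front blanks start to slide somewhere between 0.17 and 0.34 rad, different each run, to be watched for; the rear ones hold for about 0.1 rad more.
- bin_lip (a point): Middle of the bin's open front edge (lip), on the inner floor, 86 mm above the table. Bin: yellow trough, inside 80 wide, 236 long, 45 mm deep, walls 4 mm. Axes turn with it: x along the lip, y from lip to back, z up. Floor smooth grey for the first 116 mm, then grippy black rubber. Six blanks lie in one row, long sides across, 4 mm apart (14 mm between third and fourth).
- bin_hinge (a point): The bin's hinge line, along x, at the middle of the lip, 4 mm under the inner floor, 82 mm above the table. Axes as bin_lip.
- bin_bar (a point): Middle of the round steel lifting bar behind the bin: diameter 14 mm, 100 mm long along x (parallel to the hinge), an arm at each end, its axis 45 mm behind the rear wall, at y = 285, z = 45 mm from the hinge (127 mm above the table when level). Being round, it can turn between the fingers. Axes as bin_lip.
- tray: Grey open tray fixed on the table, outside 150 (x) x 140 (y) x 72 mm high, walls and floor 5 mm. Origin: centre of its underside; y points to the bin; its near wall stands right under the lip. In each inner corner is a black rest, 18 x 18 mm, top 60 mm above the table, 12 mm below the rim: the cover lies on these four.
- cover: Loose cover of the tray: blue plate 130 (x) x 120 (y) x 6 mm, about 0.25 kg, black upright grip block mid-top, 18 (x) x 60 (y) x 30 mm high (top 36 mm above the underside). Origin: centre of its underside, z up. Starts flat on the table. Fits the tray's mouth, x along the tray's x either way round, 5 mm play on every side; home, its underside is 60 mm above the table.
- blank0: Aluminium blank, a plain block 70 x 32 x 16 mm, about 95 g, two dark dots on top. Origin: centre of its underside; x along the 70 mm, z up. Starts foremost in the bin, its front edge 8 mm behind the lip, on the smooth grey floor; one of the front three that are wanted.
- blank1: Aluminium blank, a plain block 70 x 32 x 16 mm, about 95 g, two dark dots on top. Origin: centre of its underside; x along the 70 mm, z up. Starts second from the lip, on the smooth grey floor; one of the front three that are wanted.
- blank2: Aluminium blank, a plain block 70 x 32 x 16 mm, about 95 g, two dark dots on top. Origin: centre of its underside; x along the 70 mm, z up. Starts third from the lip, on the smooth grey floor; one of the front three that are wanted.
- blank3: Aluminium blank, a plain block 70 x 32 x 16 mm, about 95 g, two dark dots on top. Origin: centre of its underside; x along the 70 mm, z up. Starts fourth from the lip, on the black rubber; must stay in the bin.
- blank4: Aluminium blank, a plain block 70 x 32 x 16 mm, about 95 g, two dark dots on top. Origin: centre of its underside; x along the 70 mm, z up. Starts fifth from the lip, on the black rubber; must stay in the bin.
- blank5: Aluminium blank, a plain block 70 x 32 x 16 mm, about 95 g, two dark dots on top. Origin: centre of its underside; x along the 70 mm, z up. Starts sixth, rearmost, on the black rubber; must stay in the bin.
- wrench: Bystander: steel wrench lying on the table. Origin under its middle.
- screwdriver: Bystander: screwdriver lying on the table. Origin under its middle.
- brush: Bystander: bench brush lying on the table. Origin under its middle.
- oil_bottle: Bystander: white bottle, diameter 56 mm, 150 mm high, standing. Origin: centre of its underside.
- paste_jar: Bystander: grey jar, diameter 66 mm, 70 mm high, standing. Origin: centre of its underside.

How it is judged:
By the outcome, as a careful person would: the job done as asked, in the order asked, and still so for the second after the job is handed in, with the robot touching nothing.
It also fails if it takes over 72 s, if anything falls off the work surface, if the arm or the gripper's body presses on something with over 40 N, if the wrist force passes 120 N, or if a joint passes its speed limit or range.

## Working session

There is one attempt and no reset: what is moved stays moved. The work goes in short steps, Python scripts to look and compute and a tool call to move; the robot and the scene stay as the last step left them, time stands still between calls to the robot, and variables do not carry over. Pictures are saved under pics/ and viewed, and the job is handed in when it is done.

Besides the shell and the picture viewer there is one more tool, called after "Emit:" in YAML: its name, and indented under it one key for each argument. drive_tool: Moves the arm, as the interface text tells. Its arguments: {"type":"object","properties":{"commands":{"type":"array","items":{"type":"array","items":{"type":"number"}}},"squeeze":{"type":"number"}},"required":["commands"]}

```bash
mkdir -p pics
cat > h.py <<'E'
import numpy as np, cv2
from scipy.spatial.transform import Rotation as R
from station import arm
def shot(name,fn):
    c=arm.read_camera(name); cv2.imwrite('pics/'+fn+'.png',cv2.cvtColor(c['image'],cv2.COLOR_RGB2BGR)); np.save('pics/'+fn+'.npy',c,allow_pickle=True); return c
def load(fn): return np.load('pics/'+fn+'.npy',allow_pickle=True).item()
def rays(c,uv):
    uv=np.asarray(uv,float).reshape(-1,2)
    d=np.c_[(uv[:,0]-c['cx'])/c['fx'],(uv[:,1]-c['cy'])/c['fy']]
    u=d.copy()
    for _ in range(30): u=d/(1+c['k1']*(u**2).sum(1,keepdims=True))
    return np.array(c['xyz'],float),R.from_quat(c['orientation']).apply(np.c_[u,np.ones(len(u))])
def onplane(c,uv,z):
    o,d=rays(c,uv); return o+d*((z-o[2])/d[:,2])[:,None]
def pts(c,uv):
    uv=np.asarray(uv,int).reshape(-1,2)
    o,d=rays(c,uv); return o+d*c['range_z'][uv[:,1],uv[:,0]][:,None]
def project(c,p):
    q=R.from_quat(c['orientation']).inv().apply(np.atleast_2d(p)-np.array(c['xyz'])); s=q[:,:2]/q[:,2:]
    s=s*(1+c['k1']*(s**2).sum(1,keepdims=True)); return s*[c['fx'],c['fy']]+[c['cx'],c['cy']]
def tri(c1,p1,c2,p2):
    o1,d1=rays(c1,p1);o2,d2=rays(c2,p2);d1=d1[0]/np.linalg.norm(d1[0]);d2=d2[0]/np.linalg.norm(d2[0])
    s=np.linalg.lstsq(np.c_[d1,-d2],o2-o1,rcond=None)[0];a=o1+s[0]*d1;b=o2+s[1]*d2
    return (a+b)/2,np.linalg.norm(a-b)
E
python3 - <<'E'
from h import *
for n in ['scene','side','wrist']:
    c=shot(n,n+'0'); print(n,c['xyz'],c['orientation'],c['fx'],c['k1'])
s=arm.read_state(); print(s)
E
```

```text
scene [1044.8721118  -680.74646687 1122.05040398] [ 0.90889685  0.26146745 -0.08596049 -0.31329233] 431.9564996074028 -0.03107235918953039
side [ 109.19685146  927.22249057 1265.90536129] [-0.23400305  0.90580388 -0.34326827  0.08323941] 462.9040787988782 -0.16842734066354442
wrist [ 236.75019625 -474.17948461  384.75703327] [ 0.79955753 -0.58198361 -0.0878128   0.11954813] 281.1822827110097 -0.005773482036152777
{'t': 0.15, 'joint_pos': array([-1.40503547e+00,  3.42595424e-01,  1.52478475e+00,  1.37673037e-05,
        1.27541312e+00, -1.45984525e-01]), 'joint_velocities': array([-0.00108376, -0.0011683 , -0.00284128,  0.00030767, -0.00028678,
        0.00121582]), 'effort': array([ 1.07991709e-03, -4.31469512e+01, -2.44354337e+01,  7.18088611e-02,
        5.37352706e-02, -8.66280197e-05]), 'tcp_pos': array([ 161.01058803, -499.38205265,  226.1921008 ]), 'orientation': array([ 9.87876562e-01,  1.55240260e-01,  6.47999435e-07, -6.00358988e-04]), 'contact_force': array([0.17014003, 0.39850625, 0.39552107]), 'moment': array([ 0.00639635, -0.03247657,  0.01841513]), 'opening': 91.9785500103642}
```

View pics/scene0.png

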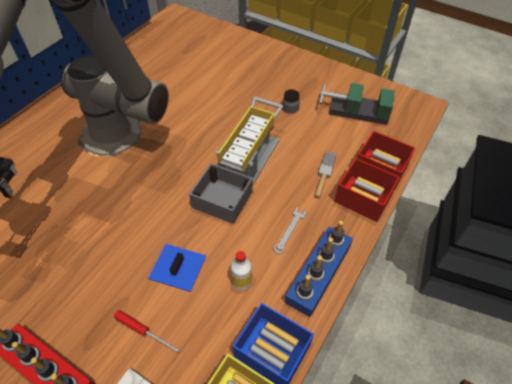

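View pics/side0.png

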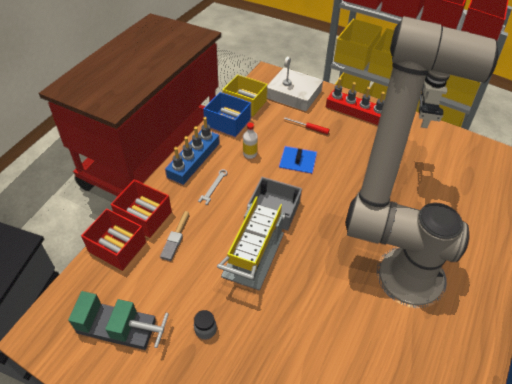

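View pics/wrist0.png

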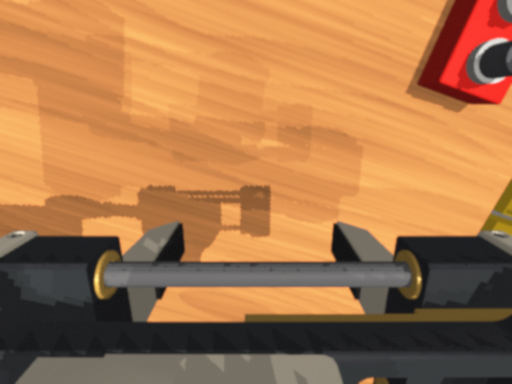

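Scene view: the bin is at about (247,138) with its bar at (267,103), the tray at (222,192) and the cover at (178,267). The jar is at (291,100), right of the bar. In the side view the bar is near (250,272), the tray near (278,200) and the cover at (298,159). Next I'll enlarge these parts.

Run:
```python
from h import *
a=cv2.imread('pics/scene0.png')[85:305,140:310]; b=cv2.imread('pics/side0.png')[140:350,190:330]
a=cv2.resize(a[:, :],None,fx=2.7,fy=2.7,interpolation=cv2.INTER_CUBIC);b=cv2.resize(b,None,fx=2.8,fy=2.8,interpolation=cv2.INTER_CUBIC)
cv2.imwrite('pics/a.png',a);cv2.imwrite('pics/b.png',b)
print(a.shape,b.shape)
# blue cover centre / yellow mask
for n in ['scene0','side0']:
    c=load(n); hsv=cv2.cvtColor(c['image'],cv2.COLOR_RGB2HSV)
    for nm,lo,hi,roi in [('blue',(105,150,80),(125,255,255),None),('yel',(22,150,90),(33,255,255),None)]:
        m=cv2.inRange(hsv,lo,hi); k,l,st,ce=cv2.connectedComponentsWithStats(m)
        for i in range(1,k):
            if st[i,4]>150: print(n,nm,st[i],ce[i].round(1),onplane(c,[ce[i]],6)[0].round(0))
```

```text
(594, 459, 3) (588, 392, 3)
scene0 blue [287 233  64  78 969] [319.  274.5] [ 906. -106.    6.]
scene0 blue [ 149  245   56   46 1410] [177.3 267.6] [ 551. -304.    6.]
scene0 blue [ 234  304   79   80 2189] [271.5 345.3] [ 893. -350.    6.]
scene0 yel [312   0  53  39 602] [337.5  15.7] [ 362. 1166.    6.]
scene0 yel [349   0  43  54 870] [372.1  24.2] [ 532. 1188.    6.]
scene0 yel [219 107  55  56 313] [248.4 128.5] [418. 283.   6.]
scene0 yel [207 354  66  30 630] [233.9 372.3] [ 848. -456.    6.]
side0 blue [ 204   93   46   43 1156] [227.  113.6] [ 930. -405.    6.]
side0 blue [167 134  51  44 401] [193.4 157.2] [ 908. -109.    6.]
side0 blue [280 147  36  26 616] [297.8 159.8] [ 546. -296.    6.]
side0 yel [253   0  80  22 867] [303.7   6.8] [ 1051. -1498.     6.]
side0 yel [ 334   10   62   69 2821] [365.2  44.1] [  597. -1277.     6.]
side0 yel [494  13  18  66 501] [505.9  55. ] [ -128. -1650.     6.]
side0 yel [340  73  30  21 357] [354.1  82.4] [ 530. -906.    6.]
side0 yel [223  75  44  41 829] [248.1  90.8] [ 930. -593.    6.]
side0 yel [442  75  38  31 742] [461.2  89.4] [   53. -1141.     6.]
side0 yel [369  83  19  16 194] [377.5  90.2] [ 413. -905.    6.]
side0 yel [439 105  26  21 318] [452.  115.5] [  56. -906.    6.]
side0 yel [227 196  54  75 720] [249.1 241.4] [526. 136.   6.]
```

View pics/a.png

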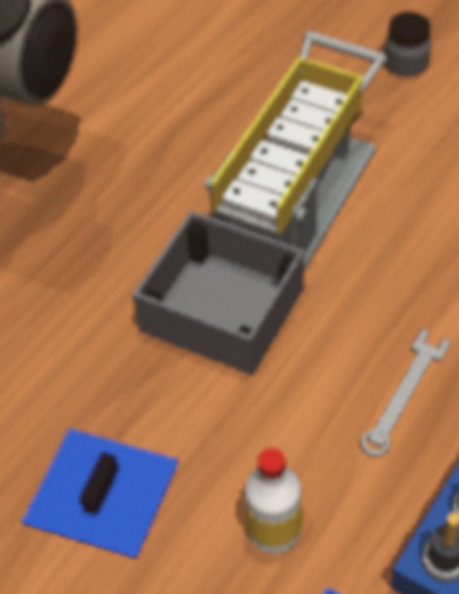

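View pics/b.png

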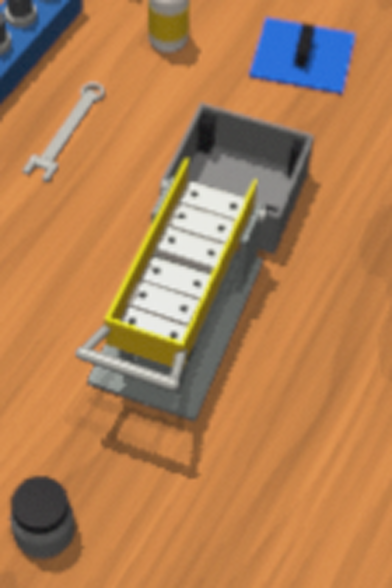

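Run:
```python
from h import *
A=load('scene0');B=load('side0')
a=lambda x,y:(x/2.7+140-.3,y/2.7+85-.3)
b=lambda x,y:(x/2.8+190-.3,y/2.8+140-.3)
for n,p,q in [('barR',a(382,58),b(82,352)),('barL',a(309,38),b(178,381)),
 ('trayfarR?',a(256,340),b(203,106)),('trayfarL',a(138,294),b(312,135)),
 ('cov1',a(70,430),b(342,91)),('cov2',a(178,459),b(250,74)),('cov3',a(137,556),b(266,19)),('cov4',a(24,522),b(355,36)),
 ('binBackR',a(361,78),b(110,318)),('binBackL',a(299,58),b(184,345)),('binlipL',a(213,198),b(257,182)),('binlipR',a(284,222),b(188,162)), ('griptop1',a(107,455),b(304,50)),('griptop2',a(91,495),b(308,24))]:
    x,e=tri(A,p,B,q); print(n,x.round(1),round(e,1), pts(A,p)[0].round(0),pts(B,q)[0].round(0))
```

```text
barR [521.7 329.9 128. ] 1.8 [523. 327. 132.] [520. 335. 138.]
barL [420.5 312.7 127.1] 5.6 [424. 312. 132.] [418. 313. 133.]
trayfarR? [601.4 -87.6  68.9] 9.2 [598. -77.  57.] [598. -89.  73.]
trayfarL [ 456.8 -107.4   73.2] 5.4 [ 454. -104.   70.] [ 477. -173.    4.]
cov1 [ 472.3 -260.5    5.9] 1.5 [ 468. -258.    4.] [ 474. -257.   10.]
cov2 [ 595.  -226.9    7.3] 1.4 [ 589. -222.   -2.] [ 598. -225.    8.]
cov3 [ 624.9 -339.9    4.6] 1.5 [ 623. -338.    2.] [ 627. -339.    7.]
cov4 [ 500.5 -372.2    2.7] 2.1 [ 498. -372.   -1.] [ 502. -372.    5.]
binBackR [518.1 280.9 129.8] 4.2 [516. 287. 127.] [518. 283. 135.]
binBackL [433.4 271.9 129.4] 1.8 [434. 270. 131.] [434. 271. 133.]
binlipL [469.5  27.3 115.7] 4.2 [450.  51.  81.] [463.  42. 139.]
binlipR [556.3  39.8 114.8] 9.3 [549.  54. 101.] [548.  52. 135.]
griptop1 [ 540.2 -275.8   37.7] 3.3 [ 541. -275.   38.] [ 540. -276.   41.]
griptop2 [ 556.2 -322.7   40.3] 4.1 [ 556. -322.   38.] [ 571. -362.    3.]
```

Heights check out: bar at 127–128 mm (text 127), tray rim about 72, cover about 5. I'll go over the tray first and take a wrist view.

Emit:
drive_tool:
  commands:
    - [1,0,0,0,0,0,4.9]
    - [1,0,0,0,0,0,4.9]
    - [1,0.0265,-0.026,-0.005,0,0,0]
    - [1,0.0265,-0.026,-0.005,0,0,0]
    - [1,0.0265,-0.026,-0.005,0,0,0]
    - [1,0.0265,-0.026,-0.005,0,0,0]
    - [1,0.0265,-0.026,-0.005,0,0,0]
    - [1,0.0265,-0.026,-0.005,0,0,0]
    - [1,0.0265,-0.026,-0.005,0,0,0]
    - [1,0.0265,-0.026,-0.005,0,0,0]
    - [1,0.0265,-0.026,-0.005,0,0,0]
    - [1,0.0265,-0.026,-0.005,0,0,0]

```text
t: 1.15
tcp_pos: [387.6, -203.4, 276.9]
orientation: [0.998, 0.07, -0.0, 0.0]
contact_force: [0.8, -0.9, -0.1]
opening: 92.0
```

Emit:
drive_tool:
  commands:
    - [-0.3,0.0265,-0.026,-0.005,0,0,0]
    - [-0.3,0.0265,-0.026,-0.005,0,0,0]
    - [-0.3,0.0265,-0.026,-0.005,0,0,0]
    - [-0.3,0.0265,-0.026,-0.005,0,0,0]
    - [-0.3,0.0265,-0.026,-0.005,0,0,0]
    - [-0.3,0,0,0,0,0,0]
    - [-0.3,0,0,0,0,0,0]

```text
t: 1.73
tcp_pos: [500.5, -56.2, 301.3]
orientation: [0.997, 0.072, -0.0, -0.0]
contact_force: [-0.8, -1.7, -0.3]
opening: 49.8
```

Run:
```python
from h import *
c=shot('wrist','w1'); s=arm.read_state(); print(s['t'],s['tcp_pos'],s['orientation'],s['opening'],c['xyz'])
```

```text
1.7833 [499.79647675 -57.30137302 301.18893189] [ 9.97460573e-01  7.12181249e-02 -6.17235868e-04  5.76119490e-05] 45.793365763458105 [579.32126782 -43.80643316 459.85198967]
```

View pics/w1.png

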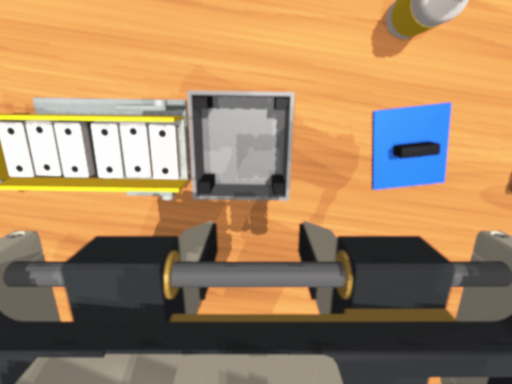

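The wrist view shows the tray rim with corners at (189,91), (294,92), (291,199) and (189,198), the cover around (411,146), and all six blanks with the lip near x=185. I'll measure these on planes at their heights and with the range image.

Run:
```python
from h import *
c=load('w1')
rim=onplane(c,[(189,91),(294,92),(291,199),(189,198)],72); print(rim.round(1), rim.mean(0).round(1))
e=[rim[0]-rim[3],rim[1]-rim[2]]; f=[rim[0]-rim[1],rim[3]-rim[2]]
for v in e: print(np.linalg.norm(v).round(1),np.arctan2(v[1],v[0]).round(3))
for v in f: print(np.linalg.norm(v).round(1),np.arctan2(-v[0],v[1]).round(3))
hsv=cv2.cvtColor(c['image'],cv2.COLOR_RGB2HSV)
m=cv2.inRange(hsv,(105,150,80),(125,255,255)); 
k,l,st,ce=cv2.connectedComponentsWithStats(m); i=1+st[1:,4].argmax()
cn=max(cv2.findContours((l==i).astype('uint8'),cv2.RETR_EXTERNAL,cv2.CHAIN_APPROX_NONE)[0],key=cv2.contourArea)
p=onplane(c,cn[:,0,:],6)[:,:2].astype('float32'); print('cover',cv2.minAreaRect(p))
q=pts(c,[(380,160),(440,115),(240,145)]);print(q.round(1))
# yellow walls
m=cv2.inRange(hsv,(22,150,90),(33,255,255)); ys,xs=np.nonzero(m); 
P=pts(c,np.c_[xs,ys]); P=P[(abs(P[:,2]-131)<6)&(P[:,1]<300)]; print(len(P))
for s in [0,1]:
    med=np.median(P[:,0]+.14*P[:,1]); Q=P[(P[:,0]+.14*P[:,1]>med)==bool(s)]
    vx,vy,x0,y0=cv2.fitLine(Q[:,:2].astype('float32'),cv2.DIST_HUBER,0,.01,.01).ravel(); print('wall',np.arctan(-vx/vy),x0,y0,Q[:,2].mean())
```

```text
[[ 580.6   46.7   72. ]
 [ 599.1  -89.1   72. ]
 [ 453.  -111.7   72. ]
 [ 433.1   35.8   72. ]] [516.5 -29.6  72. ]
147.9 0.074
147.8 0.153
137.0 0.136
148.8 0.135
cover ((545.9551391601562, -297.341796875), (126.03829193115234, 117.70611572265625), 14.570089340209961)
[[ 519.2 -255.5    5.9]
 [ 602.3 -329.2    6.3]
 [ 510.2  -25.4    5.4]]
1461
wall 0.1363512 452.51013 137.26839 130.5754623577109
wall 0.13817902 534.224 147.65598 131.1330844432017
```

Yaw is 0.137 rad, and the bin centre line, tray centre (517,−31) and bar (470,321) agree with each other. Next I go above the bar.

Emit:
drive_tool:
  commands:
    - [-0.3,0.0022,-0.0344,0.009,0,0,0]
    - [-0.3,0.0022,-0.0344,0.009,0,0,0]
    - [-0.3,0.0022,-0.0344,0.009,0,0,0]
    - [-0.3,0.0022,-0.0344,0.009,0,0,0]
    - [-0.3,0.0022,-0.0344,0.009,0,0,0]
    - [-0.3,0.0022,-0.0344,0.009,0,0,0]
    - [-0.3,0.0022,-0.0344,0.009,0,0,0]
    - [-0.3,0.0022,-0.0344,0.009,0,0,0]
    - [-0.3,0.0022,-0.0344,0.009,0,0,0]
    - [-0.3,0.0022,-0.0344,0.009,0,0,0]
    - [-0.3,0.0022,-0.0344,0.009,0,0,0]
    - [-0.3,0,0,0,0,0,0]

```text
t: 2.78
tcp_pos: [469.2, 323.3, 200.4]
orientation: [0.997, 0.071, -0.002, -0.0]
contact_force: [-0.5, -1.0, -0.1]
opening: 31.9
```

Run:
```python
from h import *
c=shot('wrist','w2'); d=shot('side','s2'); s=arm.read_state(); print(s['t'],s['tcp_pos'],s['orientation'],s['opening'],c['xyz'])
cv2.imwrite('pics/s2c.png',cv2.resize(cv2.imread('pics/s2.png')[180:340,170:330],None,fx=3.5,fy=3.5,interpolation=cv2.INTER_CUBIC))
```

```text
2.8833 [470.45378777 319.67091369 201.8061919 ] [ 9.97500856e-01  7.06459874e-02 -8.46895601e-04  6.85899242e-04] 32.38625872405788 [548.48859974 335.54035373 358.74603109]
```

View pics/w2.png

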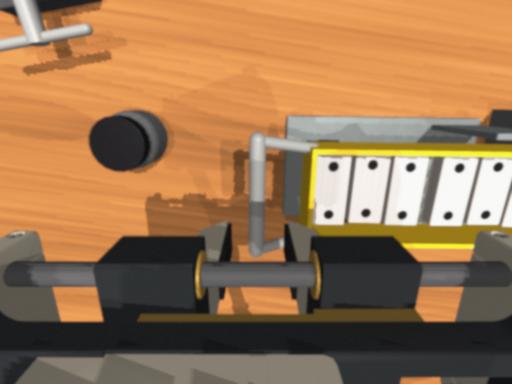

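View pics/s2c.png

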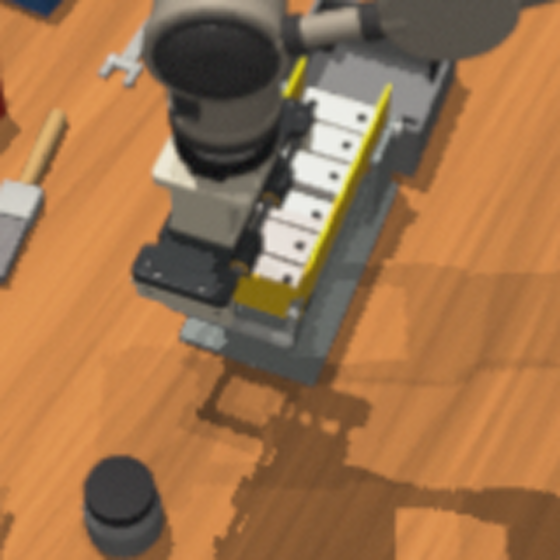

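The wrist view shows the bar running vertically at x≈258, from y≈138 to 247, centred between the fingers. Its position comes next.

Run:
```python
from h import *
c=load('w2'); g=c['image'].astype(int)
p=onplane(c,[(257.5,135),(257,190),(258,248)],127);print(p.round(1)); print(pts(c,[(257,170),(257,200)]).round(1)); print((p[0]+p[2])/2)
```

```text
[[522.8 332.  127. ]
 [476.2 325.7 127. ]
 [420.7 316.8 127. ]]
[[495.5 328.4 134.6]
 [469.6 324.7 134.1]]
[471.7494936  324.36023874 127.        ]
```

Emit:
drive_tool:
  commands:
    - [-0.3,0,-0.004,0.0,0,0,0]
    - [-0.3,0,0,0.0235,0,0,0]
    - [-0.3,0,0,0.0235,0,0,0]
    - [-0.3,0,0,0.0235,0,0,0]
    - [-0.3,0,0,0.0235,0,0,0]
    - [-0.3,0,0,0,0,0,0]
    - [-0.3,0,0,0,0,0,0]

```text
t: 3.47
tcp_pos: [470.4, 322.7, 108.6]
orientation: [0.998, 0.069, -0.001, 0.0]
contact_force: [0.3, -0.7, 0.6]
opening: 32.1
```

Emit:
drive_tool:
  commands:
    - [-1,0,0,0,0,0,0]
    - [-1,0,0,0,0,0,0]
    - [-1,0,0,0,0,0,0]
    - [-1,0,0,0,0,0,0]
    - [-1,0,0,0,0,0,0]
    - [-1,0,0,0,0,0,0]
  squeeze: 20

```text
t: 3.97
tcp_pos: [471.0, 325.1, 110.2]
orientation: [0.998, 0.07, 0.001, -0.001]
contact_force: [-0.3, 2.1, 6.4]
opening: 13.7
```

Run:
```python
from h import *
c=shot('scene','c3'); w=shot('wrist','w3');s=arm.read_state(); print(s['t'],s['tcp_pos'],s['orientation'],s['opening'],s['contact_force'])
cv2.imwrite('pics/c3c.png',cv2.resize(cv2.imread('pics/c3.png')[85:225,180:310],None,fx=4,fy=4,interpolation=cv2.INTER_CUBIC))
# arc table: dy (along bin +y), dz for tilt
for th in np.arange(0,.5,.02):
    a=th+.1566; print(th.round(2),(288.5*(np.cos(a)-np.cos(.1566))).round(1),(288.5*(np.sin(a)-np.sin(.1566))).round(1),end=' | ')
```

```text
4.0667 [471.06980024 325.07032048 110.23839411] [ 9.97519334e-01  7.03718531e-02  1.50788456e-03 -8.40971692e-04] 13.014218060685286 [0.05560767 2.23640394 5.6367209 ]
0.0 0.0 0.0 | 0.02 -1.0 5.7 | 0.04 -2.0 11.4 | 0.06 -3.2 17.0 | 0.08 -4.5 22.6 | 0.1 -5.9 28.2 | 0.12 -7.4 33.8 | 0.14 -9.1 39.3 | 0.16 -10.8 44.8 | 0.18 -12.7 50.3 | 0.2 -14.6 55.7 | 0.22 -16.7 61.1 | 0.24 -18.9 66.4 | 0.26 -21.1 71.7 | 0.28 -23.5 77.0 | 0.3 -26.0 82.2 | 0.32 -28.6 87.4 | 0.34 -31.3 92.5 | 0.36 -34.1 97.5 | 0.38 -37.0 102.5 | 0.4 -40.0 107.4 | 0.42 -43.1 112.3 | 0.44 -46.3 117.1 | 0.46 -49.6 121.8 | 0.48 -53.0 126.5 |
```

View pics/c3c.png

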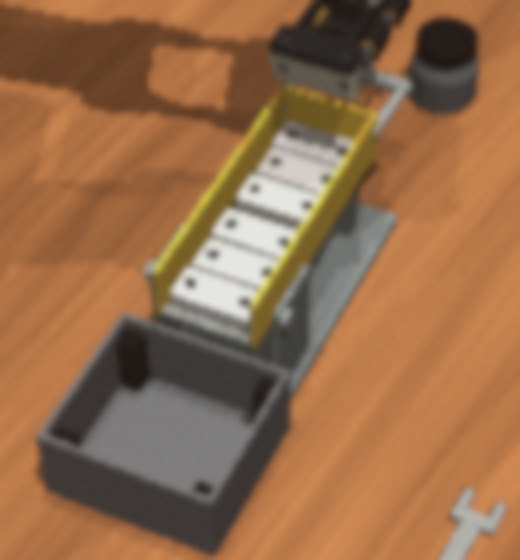

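View pics/w3.png

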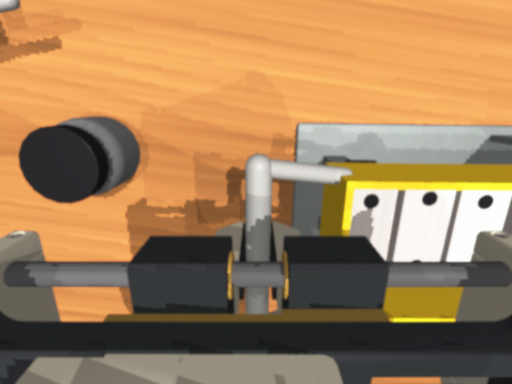

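The bar is gripped (13 mm opening) and the scene camera sees the front blanks. Next I lift along the arc to about 0.16 rad.

Emit:
drive_tool:
  commands:
    - [-1,0,0.001,-0.0075,0,0,0]
    - [-1,0,0.0014,-0.0075,0,0,0]
    - [-1,0,0.0018,-0.0075,0,0,0]
    - [-1,0,0.002,-0.0075,0,0,0]
    - [-1,0,0.0022,-0.0075,0,0,0]
    - [-1,0,0.0024,-0.0073,0,0,0]
    - [-1,0,0,0,0,0,0]
    - [-1,0,0,0,0,0,0]

```text
t: 4.73
tcp_pos: [472.3, 315.0, 154.0]
orientation: [0.998, 0.07, 0.001, -0.001]
contact_force: [1.0, 8.2, -3.8]
opening: 13.3
```

```bash
cat > look.py <<'E'
from h import *
import sys
n=sys.argv[1]
c=shot('scene',n);s=arm.read_state(); print(s['t'],s['tcp_pos'].round(1),s['orientation'].round(4),s['opening'].round(1),s['contact_force'].round(1))
print('theta',np.arcsin((45+s['tcp_pos'][2]-110.2)/288.5)-.1566)
cv2.imwrite('pics/'+n+'c.png',cv2.resize(cv2.imread('pics/'+n+'.png')[85:225,180:310],None,fx=4,fy=4,interpolation=cv2.INTER_CUBIC))
E
python3 look.py c4
```

```text
Traceback (most recent call last):
  File "look.py", line 4, in <module>
    c=shot('scene',n);s=arm.read_state(); print(s['t'],s['tcp_pos'].round(1),s['orientation'].round(4),s['opening'].round(1),s['contact_force'].round(1))
                                                                                                       ^^^^^^^^^^^^^^^^^^
AttributeError: 'float' object has no attribute 'round'
```

```bash
sed -i "s/s\['opening'\].round(1)/s['opening']/" look.py; python3 look.py c4b
```

```text
4.8333 [472.2 315.1 153.7] [ 0.9975  0.0703  0.001  -0.0014] 13.211200454067317 [ 2.1  7.3 -3.3]
theta 0.15501787825017507
```

View pics/c4bc.png

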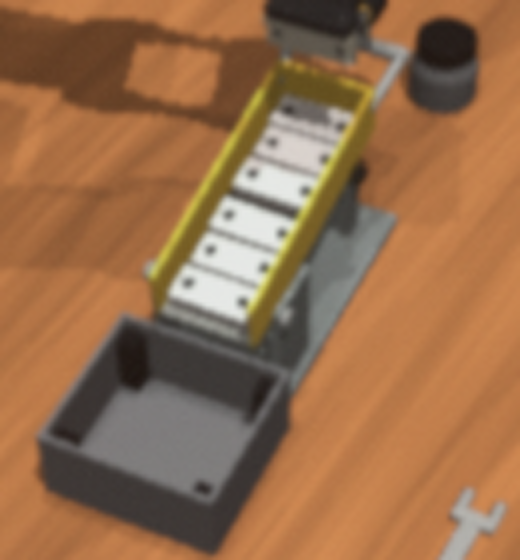

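No slide yet at 0.155. I step on by about 0.02 rad at a time.

```bash
cat >> look.py <<'E'
hsv=cv2.cvtColor(c['image'],cv2.COLOR_RGB2HSV)
m=cv2.inRange(hsv,(0,0,185),(180,60,255)); m[:, :215]=m[:, :215]; 
r=np.zeros_like(m); r[95:225,185:275]=1
ys,xs=np.nonzero((m>0)&(r>0)); print('white n',len(ys),'maxrow',np.sort(ys)[-8:],'rowhist',np.histogram(ys,np.arange(110,215,8))[0])
E
python3 - <<'E'
import cv2,numpy as np
for n in ['c3','c4b']:
    hsv=cv2.cvtColor(cv2.imread('pics/'+n+'.png'),cv2.COLOR_BGR2HSV); m=cv2.inRange(hsv,(0,0,185),(180,60,255))[95:225,185:275]; ys,xs=np.nonzero(m); ys=ys+95;print(n,len(ys),np.sort(ys)[-8:],np.histogram(ys,np.arange(110,215,8))[0])
E
```

```text
c3 643 [162 162 163 163 163 163 164 164] [  0  43 135  94 145 158  68   0   0   0   0   0   0]
c4b 697 [163 163 163 163 163 163 164 164] [ 25 109 118 102 129 139  75   0   0   0   0   0   0]
```

Emit:
drive_tool:
  commands:
    - [-1,0,0.0009,-0.0028,0,0,0]
    - [-1,0,0.0009,-0.0027,0,0,0]
    - [-1,0,0,0,0,0,0]
    - [-1,0,0,0,0,0,0]
    - [-1,0,0,0,0,0,0]
    - [-1,0,0,0,0,0,0]

```text
t: 5.33
tcp_pos: [472.5, 313.4, 159.1]
orientation: [0.998, 0.07, 0.001, -0.001]
contact_force: [2.8, 8.7, -3.5]
opening: 13.2
```

```bash
python3 look.py c5
```

```text
5.3833 [472.5 313.4 159.1] [ 9.975e-01  7.040e-02  9.000e-04 -1.400e-03] 13.582364646220116 [ 2.8  7.5 -3.3]
theta 0.17478608676427862
white n 696 maxrow [163 163 163 163 163 163 164 164] rowhist [ 26 105 117 103 132 137  76   0   0   0   0   0   0]
```

View pics/c5c.png

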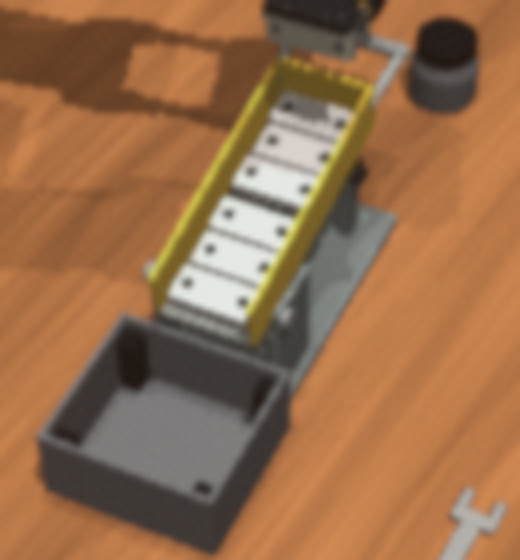

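Emit:
drive_tool:
  commands:
    - [-1,0,0.0008,-0.0027,0,0,0]
    - [-1,0,0.0008,-0.0027,0,0,0]
    - [-1,0,0,0,0,0,0]
    - [-1,0,0,0,0,0,0]
    - [-1,0,0,0,0,0,0]
    - [-1,0,0,0,0,0,0]

```text
t: 5.88
tcp_pos: [472.7, 311.6, 164.4]
orientation: [0.998, 0.07, 0.001, -0.001]
contact_force: [2.5, 7.8, -3.0]
opening: 13.2
```

```bash
python3 look.py c6
```

```text
5.9333 [472.7 311.6 164.3] [ 9.975e-01  7.040e-02  8.000e-04 -1.200e-03] 13.177230928021837 [ 2.8  7.1 -4.1]
theta 0.19419737968727932
white n 707 maxrow [163 163 163 163 163 164 164 164] rowhist [ 34 108 117 107 131 132  78   0   0   0   0   0   0]
```

Emit:
drive_tool:
  commands:
    - [-1,0,0,0,0,0,0]
    - [-1,0,0,0,0,0,0]

```text
t: 6.1
tcp_pos: [472.7, 311.6, 164.4]
orientation: [0.998, 0.07, 0.001, -0.001]
contact_force: [2.1, 5.9, -3.4]
opening: 13.2
```

```bash
python3 look.py c7
```

```text
6.15 [472.7 311.6 164.4] [ 9.975e-01  7.030e-02  8.000e-04 -1.200e-03] 13.275864815248275 [ 2.9  6.  -3.1]
theta 0.1942937541208364
white n 706 maxrow [163 163 163 163 163 164 164 164] rowhist [ 34 109 116 107 129 133  78   0   0   0   0   0   0]
```

No motion at 0.194.

Emit:
drive_tool:
  commands:
    - [-1,0,0.0009,-0.0027,0,0,0]
    - [-1,0,0.0009,-0.0027,0,0,0]
    - [-1,0,0,0,0,0,0]
    - [-1,0,0,0,0,0,0]
    - [-1,0,0,0,0,0,0]
    - [-1,0,0,0,0,0,0]

```text
t: 6.65
tcp_pos: [472.9, 309.6, 169.7]
orientation: [0.998, 0.07, 0.001, -0.001]
contact_force: [2.3, 6.6, -3.7]
opening: 13.5
```

```bash
python3 look.py c8
```

```text
6.7 [472.9 309.7 169.7] [ 9.975e-01  7.030e-02  8.000e-04 -1.100e-03] 13.184678954550293 [ 3.8  6.5 -3.7]
theta 0.21408755443740876
white n 720 maxrow [163 163 163 163 163 164 164 164] rowhist [ 46 114 111 110 127 131  81   0   0   0   0   0   0]
```

Emit:
drive_tool:
  commands:
    - [-1,0,0.001,-0.0027,0,0,0]
    - [-1,0,0.001,-0.0027,0,0,0]
    - [-1,0,0,0,0,0,0]
    - [-1,0,0,0,0,0,0]
    - [-1,0,0,0,0,0,0]
    - [-1,0,0,0,0,0,0]

```text
t: 7.2
tcp_pos: [473.2, 307.6, 175.1]
orientation: [0.998, 0.07, 0.001, -0.001]
contact_force: [3.1, 5.9, -3.6]
opening: 13.5
```

```bash
python3 look.py c9
```

```text
7.25 [473.2 307.6 175.1] [ 9.975e-01  7.030e-02  7.000e-04 -1.000e-03] 13.206642804076708 [ 2.3  6.1 -3.9]
theta 0.2342603030122167
white n 721 maxrow [163 163 163 163 163 164 164 164] rowhist [ 49 110 112 108 131 131  80   0   0   0   0   0   0]
```

Emit:
drive_tool:
  commands:
    - [-1,0,0.001,-0.0027,0,0,0]
    - [-1,0,0.001,-0.0027,0,0,0]
    - [-1,0,0,0,0,0,0]
    - [-1,0,0,0,0,0,0]
    - [-1,0,0,0,0,0,0]
    - [-1,0,0,0,0,0,0]

```text
t: 7.75
tcp_pos: [473.5, 305.4, 180.4]
orientation: [0.998, 0.07, 0.001, -0.001]
contact_force: [2.6, 5.9, -2.9]
opening: 13.7
```

```bash
python3 look.py c10
```

```text
7.8 [473.5 305.4 180.5] [ 9.975e-01  7.030e-02  7.000e-04 -9.000e-04] 13.228592861708005 [ 2.4  5.9 -4. ]
theta 0.25435415880474
white n 737 maxrow [163 163 163 163 163 164 164 164] rowhist [ 52 120 112 112 126 132  81   0   0   0   0   0   0]
```

View pics/c10c.png

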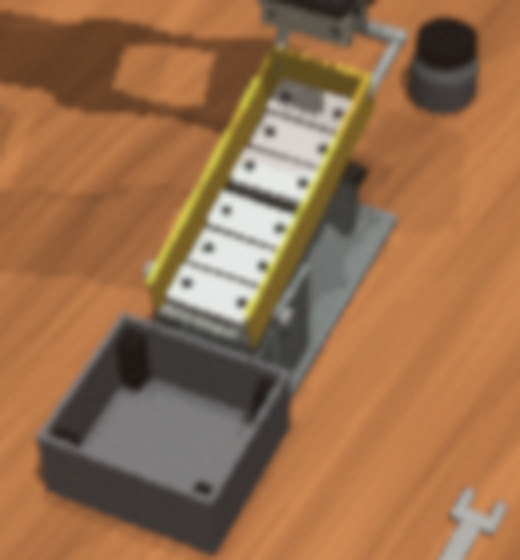

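Still holding at 0.254: all six blanks are in place, with the front one's edge at crop (210,310).

Emit:
drive_tool:
  commands:
    - [-1,0,0.0011,-0.0027,0,0,0]
    - [-1,0,0.0011,-0.0027,0,0,0]
    - [-1,0,0,0,0,0,0]
    - [-1,0,0,0,0,0,0]
    - [-1,0,0,0,0,0,0]
    - [-1,0,0,0,0,0,0]

```text
t: 8.3
tcp_pos: [473.8, 303.2, 185.9]
orientation: [0.998, 0.07, 0.001, -0.001]
contact_force: [2.7, 5.4, -3.1]
opening: 13.5
```

```bash
python3 look.py c11
```

```text
8.35 [473.8 303.2 185.8] [ 9.975e-01  7.030e-02  6.000e-04 -8.000e-04] 13.27195923068717 [ 2.6  6.2 -3.9]
theta 0.2747822856210953
white n 732 maxrow [163 163 163 163 164 164 164 164] rowhist [ 46 116 110 113 128 130  82   0   0   0   0   0   0]
```

Emit:
drive_tool:
  commands:
    - [-1,0,0.0011,-0.0027,0,0,0]
    - [-1,0,0.0011,-0.0025,0,0,0]
    - [-1,0,0,0,0,0,0]
    - [-1,0,0,0,0,0,0]
    - [-1,0,0,0,0,0,0]
    - [-1,0,0,0,0,0,0]

```text
t: 8.85
tcp_pos: [474.1, 300.8, 191.0]
orientation: [0.998, 0.07, 0.001, -0.001]
contact_force: [3.3, 5.8, -3.9]
opening: 13.0
```

```bash
python3 look.py c12
```

```text
8.9 [474.  300.8 191. ] [ 9.975e-01  7.030e-02  6.000e-04 -6.000e-04] 12.950337244218511 [ 2.8  5.5 -3.3]
theta 0.29447687731630134
white n 750 maxrow [163 163 163 163 164 164 164 164] rowhist [ 54 114 108 116 132 132  83   0   0   0   0   0   0]
```

Emit:
drive_tool:
  commands:
    - [-1,0,0.0012,-0.0026,0,0,0]
    - [-1,0,0.0012,-0.0025,0,0,0]
    - [-1,0,0,0,0,0,0]
    - [-1,0,0,0,0,0,0]
    - [-1,0,0,0,0,0,0]
    - [-1,0,0,0,0,0,0]

```text
t: 9.4
tcp_pos: [474.4, 298.4, 196.1]
orientation: [0.998, 0.07, 0.001, -0.001]
contact_force: [3.0, 5.0, -4.2]
opening: 13.4
```

```bash
python3 look.py c13
```

```text
9.45 [474.4 298.4 196.1] [ 9.975e-01  7.030e-02  6.000e-04 -6.000e-04] 13.370225320486696 [ 3.2  5.8 -3.7]
theta 0.31430483870472414
white n 753 maxrow [163 163 163 163 164 164 164 164] rowhist [ 61 114 100 117 131 129  84   0   0   0   0   0   0]
```

View pics/c13c.png

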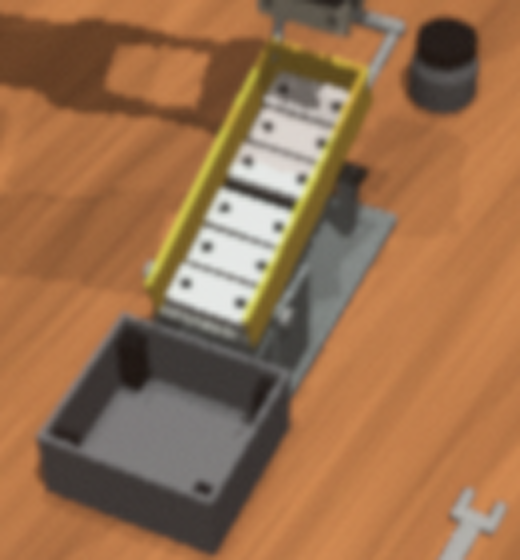

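All six still hold at 0.314.

Emit:
drive_tool:
  commands:
    - [-1,0,0.001,-0.002,0,0,0]
    - [-1,0,0.001,-0.002,0,0,0]
    - [-1,0,0,0,0,0,0]
    - [-1,0,0,0,0,0,0]
    - [-1,0,0,0,0,0,0]
    - [-1,0,0,0,0,0,0]
    - [-1,0,0,0,0,0,0]

```text
t: 10.03
tcp_pos: [474.6, 296.5, 200.1]
orientation: [0.998, 0.07, 0.001, -0.001]
contact_force: [4.0, 5.5, -2.4]
opening: 13.4
```

```bash
python3 look.py c14
```

```text
10.0833 [474.6 296.5 200.1] [ 9.975e-01  7.030e-02  5.000e-04 -6.000e-04] 13.070499348151912 [ 3.   6.  -3.6]
theta 0.3298479932871632
white n 759 maxrow [163 163 163 163 164 164 164 164] rowhist [ 68 113 103 118 129 128  83   0   0   0   0   0   0]
```

Emit:
drive_tool:
  commands:
    - [-1,0,0.0009,-0.0018,0,0,0]
    - [-1,0,0.0009,-0.0018,0,0,0]
    - [-1,0,0,0,0,0,0]
    - [-1,0,0,0,0,0,0]
    - [-1,0,0,0,0,0,0]
    - [-1,0,0,0,0,0,0]
    - [-1,0,0,0,0,0,0]

```text
t: 10.67
tcp_pos: [474.9, 294.6, 203.7]
orientation: [0.998, 0.07, 0.001, -0.001]
contact_force: [3.4, 6.3, -3.9]
opening: 13.2
```

```bash
python3 look.py c15
```

```text
10.7167 [474.9 294.6 203.7] [ 9.975e-01  7.030e-02  5.000e-04 -6.000e-04] 13.161375981276775 [ 2.8  5.3 -3.1]
theta 0.3440189901679992
white n 760 maxrow [163 163 163 164 164 164 164 164] rowhist [ 69 112  98 120 127 128  84   0   0   0   0   0   0]
```

No slide at a nominal 0.344. I'll check the tilt directly from the range image before going on.

Run:
```python
from h import *
for n in ['c3','c13','c15']:
    c=load(n); hsv=cv2.cvtColor(c['image'],cv2.COLOR_RGB2HSV); m=cv2.inRange(hsv,(0,0,185),(180,60,255)); m[:105]=0;m[170:]=0;m[:,:218]=0;m[:,275:]=0
    m=cv2.erode(m,np.ones((2,2)))
    ys,xs=np.nonzero(m); P=pts(c,np.c_[xs,ys]); y=(P[:,:2]-[508,38.5])@[-.1366,.9906]; z=P[:,2]
    ok=abs(z-np.median(z))<80
    for _ in range(4):
        k=np.polyfit(y[ok],z[ok],1); r=z-np.polyval(k,y); ok=abs(r)<6
    print(n,np.arctan(k[0]).round(3),k,ok.sum(),y[ok].min(),y[ok].max())
```

```text
c3 -0.003 [-2.85189778e-03  1.01649745e+02] 452 8.672175331859737 209.17332530606234
c13 0.305 [  0.31442787 101.18620401] 512 4.822468806724384 210.98622947197595
c15 0.331 [  0.34369293 101.57094761] 504 5.118106365068433 210.02043646887412
```

The measured tilt is about 0.333, so the threshold (≤0.34) is close. I take small steps.

Emit:
drive_tool:
  commands:
    - [-1,0,0.001,-0.002,0,0,0]
    - [-1,0,0,0,0,0,0]
    - [-1,0,0,0,0,0,0]
    - [-1,0,0,0,0,0,0]
    - [-1,0,0,0,0,0,0]
    - [-1,0,0,0,0,0,0]
    - [-1,0,0,0,0,0,0]

```text
t: 11.3
tcp_pos: [475.0, 293.6, 205.7]
orientation: [0.998, 0.07, 0.001, -0.001]
contact_force: [2.7, 5.3, -4.2]
opening: 13.1
```

```bash
python3 look.py c16
```

```text
11.35 [475.  293.6 205.7] [ 9.975e-01  7.030e-02  5.000e-04 -6.000e-04] 13.384635568979768 [ 3.7  5.5 -2.4]
theta 0.35192601866271755
white n 776 maxrow [163 163 163 164 164 164 164 164] rowhist [ 77 111 100 121 131 127  87   0   0   0   0   0   0]
```

Emit:
drive_tool:
  commands:
    - [-1,0,0.001,-0.002,0,0,0]
    - [-1,0,0,0,0,0,0]
    - [-1,0,0,0,0,0,0]
    - [-1,0,0,0,0,0,0]
    - [-1,0,0,0,0,0,0]
    - [-1,0,0,0,0,0,0]
    - [-1,0,0,0,0,0,0]

```text
t: 11.93
tcp_pos: [475.2, 292.6, 207.6]
orientation: [0.998, 0.07, 0.0, -0.0]
contact_force: [2.7, 4.8, -3.9]
opening: 13.6
```

```bash
python3 look.py c17
```

```text
11.9833 [475.1 292.6 207.6] [ 9.975e-01  7.030e-02  4.000e-04 -5.000e-04] 13.31587538782755 [ 3.1  4.2 -3.1]
theta 0.3595544125808626
white n 773 maxrow [163 163 164 164 164 164 164 165] rowhist [ 77 113  96 120 130 127  88   0   0   0   0   0   0]
```

Emit:
drive_tool:
  commands:
    - [-1,0,0.001,-0.002,0,0,0]
    - [-1,0,0,0,0,0,0]
    - [-1,0,0,0,0,0,0]
    - [-1,0,0,0,0,0,0]
    - [-1,0,0,0,0,0,0]
    - [-1,0,0,0,0,0,0]
    - [-1,0,0,0,0,0,0]

```text
t: 12.57
tcp_pos: [475.3, 291.5, 209.6]
orientation: [0.998, 0.07, 0.0, -0.0]
contact_force: [3.1, 4.0, -4.0]
opening: 13.2
```

```bash
python3 look.py c18
```

```text
12.6167 [475.3 291.5 209.6] [ 9.975e-01  7.030e-02  4.000e-04 -4.000e-04] 13.589866310420652 [ 2.7  5.4 -3.5]
theta 0.36754814463076546
white n 776 maxrow [163 163 164 164 164 164 164 165] rowhist [ 82 109 100 121 129 124  89   0   0   0   0   0   0]
```

View pics/c18c.png

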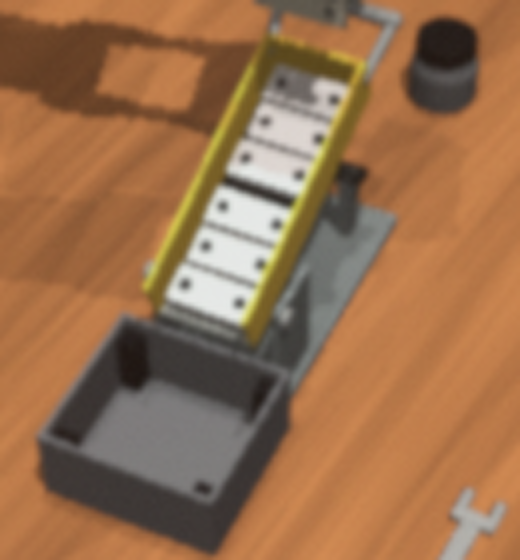

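Nothing is sliding yet at about 0.357. I continue carefully.

Emit:
drive_tool:
  commands:
    - [-1,0,0.001,-0.002,0,0,0]
    - [-1,0,0,0,0,0,0]
    - [-1,0,0,0,0,0,0]
    - [-1,0,0,0,0,0,0]
    - [-1,0,0,0,0,0,0]
    - [-1,0,0,0,0,0,0]
    - [-1,0,0,0,0,0,0]

```text
t: 13.2
tcp_pos: [475.4, 290.4, 211.6]
orientation: [0.998, 0.07, 0.0, -0.0]
contact_force: [4.3, 4.3, -3.3]
opening: 13.1
```

```bash
python3 look.py c19
cat > tilt.py <<'E'
from h import *
import sys
for n in sys.argv[1:]:
    c=load(n); hsv=cv2.cvtColor(c['image'],cv2.COLOR_RGB2HSV); o=[]
    for lo,hi in [((0,0,150),(180,60,255)),((22,120,60),(35,255,255))]:
        m=cv2.inRange(hsv,lo,hi); m[:90]=0;m[175:]=0;m[:,:210]=0;m[:,278:]=0
        ys,xs=np.nonzero(m); P=pts(c,np.c_[xs,ys]); d=P[:,:2]-[508,38.5]; y=d@[-.1366,.9906]; x=d@[.9906,.1366]; z=P[:,2]
        sel=(abs(x)<50)&(y>-10)&(y<250)&(z>80); y=y[sel];z=z[sel]; ok=np.ones(len(y),bool)
        for _ in range(6):
            k=np.polyfit(y[ok],z[ok],1); r=z-np.polyval(k,y); ok=abs(r)<8
        o.append((np.arctan(k[0]).round(3),int(ok.sum())))
    print(n,o)
E
python3 tilt.py c3 c4b c9 c13 c15 c18 c19
```

```text
13.25 [475.4 290.4 211.6] [ 9.975e-01  7.030e-02  4.000e-04 -3.000e-04] 13.424653202742153 [ 4.7  4.3 -4.2]
theta 0.37557895604340774
white n 772 maxrow [163 163 164 164 164 164 164 165] rowhist [ 84 106  94 122 129 125  90   0   0   0   0   0   0]
c3 [(np.float64(-0.002), 793), (np.float64(0.007), 230)]
c4b [(np.float64(0.149), 910), (np.float64(0.16), 261)]
c9 [(np.float64(0.225), 944), (np.float64(0.227), 267)]
c13 [(np.float64(0.304), 967), (np.float64(0.31), 279)]
c15 [(np.float64(0.332), 981), (np.float64(0.337), 266)]
c18 [(np.float64(0.356), 984), (np.float64(0.358), 260)]
c19 [(np.float64(0.364), 988), (np.float64(0.374), 265)]
```

Emit:
drive_tool:
  commands:
    - [-1,0,0.001,-0.002,0,0,0]
    - [-1,0,0,0,0,0,0]
    - [-1,0,0,0,0,0,0]
    - [-1,0,0,0,0,0,0]
    - [-1,0,0,0,0,0,0]
    - [-1,0,0,0,0,0,0]
    - [-1,0,0,0,0,0,0]
    - [-1,0,0,0,0,0,0]

```text
t: 13.92
tcp_pos: [475.6, 289.3, 213.6]
orientation: [0.998, 0.07, 0.0, -0.0]
contact_force: [3.4, 4.2, -4.2]
opening: 13.1
```

```bash
python3 look.py c20
python3 - <<'E'
from h import *
ims=[cv2.resize(cv2.imread(f'pics/{n}.png')[100:180,215:280],None,fx=6,fy=6,interpolation=cv2.INTER_CUBIC) for n in ['c15','c20']]
cv2.imwrite('pics/cmp.png',np.hstack(ims))
E
```

```text
13.9667 [475.5 289.3 213.6] [ 9.975e-01  7.030e-02  4.000e-04 -2.000e-04] 13.217087521333223 [ 4.   4.9 -4.2]
theta 0.3836145177875778
white n 784 maxrow [163 163 163 164 164 164 164 165] rowhist [ 87 110  90 124 135 123  90   0   0   0   0   0   0]
```

View pics/cmp.png

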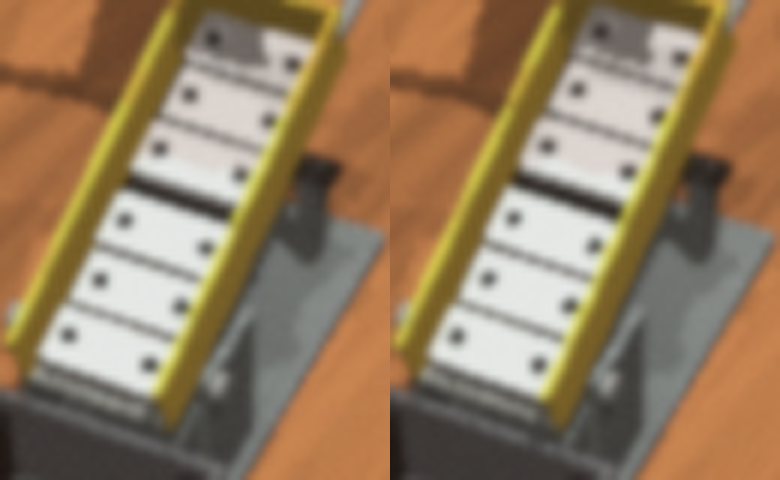

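The gaps are unchanged, so no blank has moved. The stated range must be off for this setup; I keep to small steps.

Emit:
drive_tool:
  commands:
    - [-1,0,0.0012,-0.0025,0,0,0]
    - [-1,0,0,0,0,0,0]
    - [-1,0,0,0,0,0,0]
    - [-1,0,0,0,0,0,0]
    - [-1,0,0,0,0,0,0]
    - [-1,0,0,0,0,0,0]
    - [-1,0,0,0,0,0,0]

```text
t: 14.55
tcp_pos: [475.7, 287.9, 216.0]
orientation: [0.998, 0.07, 0.0, 0.0]
contact_force: [4.4, 3.1, -5.4]
opening: 13.4
```

```bash
python3 look.py c21
```

```text
14.6 [475.7 287.9 216.1] [9.975e-01 7.020e-02 3.000e-04 0.000e+00] 13.407508157618723 [ 4.9  3.4 -4.1]
theta 0.3937624630224431
white n 803 maxrow [164 165 165 165 165 165 166 166] rowhist [ 87 111  82 120 130 139 111   2   0   0   0   0   0]
```

Emit:
drive_tool:
  commands:
    - [-1,0,0.0012,-0.0025,0,0,0]
    - [-1,0,0,0,0,0,0]
    - [-1,0,0,0,0,0,0]
    - [-1,0,0,0,0,0,0]
    - [-1,0,0,0,0,0,0]
    - [-1,0,0,0,0,0,0]
    - [-1,0,0,0,0,0,0]

```text
t: 15.18
tcp_pos: [475.9, 286.5, 218.5]
orientation: [0.998, 0.07, 0.0, 0.0]
contact_force: [4.4, 1.7, -4.7]
opening: 13.3
```

```bash
python3 look.py c22; python3 tilt.py c21 c22
```

```text
15.2333 [475.9 286.5 218.5] [9.975e-01 7.020e-02 2.000e-04 2.000e-04] 13.002124942113097 [ 5.2  2.5 -5. ]
theta 0.4034301076724497
white n 784 maxrow [172 172 172 172 172 173 173 174] rowhist [ 95 112  78  17 136 148  89  84   1   0   0   0   0]
c21 [(np.float64(0.383), 989), (np.float64(0.383), 262)]
c22 [(np.float64(0.392), 873), (np.float64(0.4), 282)]
```

View pics/c22c.png

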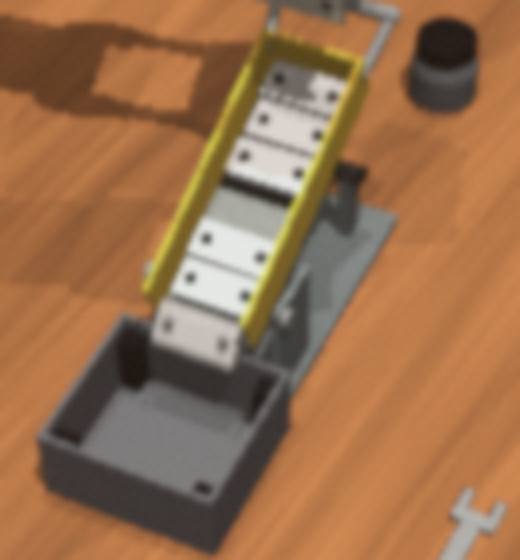

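The three front blanks are sliding: the first is tipping over the lip at crop (200,330) and the rear three are still in place. I hold here.

Emit:
drive_tool:
  commands:
    - [-1,0,0,0,0,0,0]
    - [-1,0,0,0,0,0,0]
    - [-1,0,0,0,0,0,0]
    - [-1,0,0,0,0,0,0]
    - [-1,0,0,0,0,0,0]
    - [-1,0,0,0,0,0,0]

```text
t: 15.73
tcp_pos: [475.9, 286.4, 218.5]
orientation: [0.998, 0.07, 0.0, 0.0]
contact_force: [5.0, 2.8, -3.9]
opening: 13.3
```

```bash
python3 look.py c23
```

```text
15.7833 [475.9 286.4 218.5] [9.975e-01 7.020e-02 2.000e-04 2.000e-04] 13.21935713958727 [ 5.2  1.3 -4.7]
theta 0.4036523909752676
white n 733 maxrow [195 195 195 195 196 196 196 196] rowhist [ 94 112  79   0   0  12 133  42  21 124  92   0   0]
```

View pics/c23c.png

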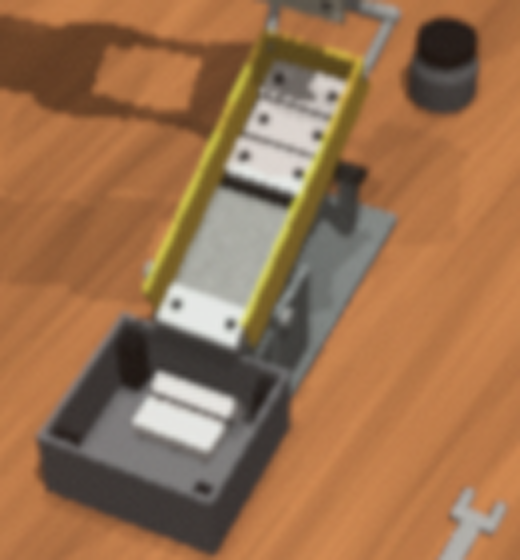

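Two are down in the tray, the third is at the lip and the rear three hold. I keep holding.

Emit:
drive_tool:
  commands:
    - [-1,0,0,0,0,0,0]
    - [-1,0,0,0,0,0,0]
    - [-1,0,0,0,0,0,0]
    - [-1,0,0,0,0,0,0]
    - [-1,0,0,0,0,0,0]
    - [-1,0,0,0,0,0,0]
    - [-1,0,0,0,0,0,0]
    - [-1,0,0,0,0,0,0]
    - [-1,0,0,0,0,0,0]
    - [-1,0,0,0,0,0,0]

```text
t: 16.62
tcp_pos: [475.9, 286.4, 218.5]
orientation: [0.998, 0.07, 0.0, 0.0]
contact_force: [5.3, 1.8, -4.8]
opening: 13.4
```

```bash
python3 look.py c24
```

```text
16.6667 [475.9 286.4 218.5] [9.975e-01 7.020e-02 2.000e-04 2.000e-04] 13.044871855349728 [ 4.6  2.7 -4.4]
theta 0.4035866135091346
white n 590 maxrow [195 195 195 195 196 196 196 196] rowhist [ 95 111  78   0   0   0   2  27  35 127  92   0   0]
```

View pics/c24c.png

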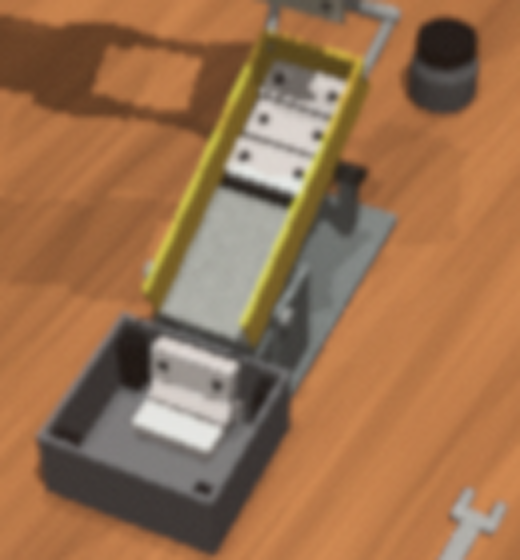

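All three are in the tray and the rear three are still in the bin. The third stands leaning against the near wall, so I'll check it later. I lower the bin along the arc.

Emit:
drive_tool:
  commands:
    - [-1,0,-0.0025,0.0042,0,0,0]
    - [-1,0,-0.0025,0.0042,0,0,0]
    - [-1,0,-0.0024,0.0042,0,0,0]
    - [-1,0,-0.0023,0.0043,0,0,0]
    - [-1,0,-0.0022,0.0043,0,0,0]
    - [-1,0,-0.0022,0.0043,0,0,0]
    - [-1,0,-0.0021,0.0044,0,0,0]
    - [-1,0,-0.0021,0.0044,0,0,0]
    - [-1,0,-0.002,0.0044,0,0,0]
    - [-1,0,-0.0019,0.0045,0,0,0]
    - [-1,0,-0.0018,0.0045,0,0,0]
    - [-1,0,-0.0018,0.0045,0,0,0]

```text
t: 17.67
tcp_pos: [472.5, 311.8, 166.0]
orientation: [0.998, 0.07, 0.0, 0.001]
contact_force: [5.9, -0.4, -4.8]
opening: 13.3
```

Emit:
drive_tool:
  commands:
    - [-1,0,-0.0016,0.0046,0,0,0]
    - [-1,0,-0.0016,0.0046,0,0,0]
    - [-1,0,-0.0014,0.0046,0,0,0]
    - [-1,0,-0.0014,0.0046,0,0,0]
    - [-1,0,-0.0013,0.0046,0,0,0]
    - [-1,0,-0.0013,0.0046,0,0,0]
    - [-1,0,-0.0011,0.0047,0,0,0]
    - [-1,0,-0.0011,0.0047,0,0,0]
    - [-1,0,-0.001,0.0047,0,0,0]
    - [-1,0,-0.001,0.0047,0,0,0]

```text
t: 18.5
tcp_pos: [470.9, 324.3, 119.7]
orientation: [0.998, 0.071, 0.001, 0.001]
contact_force: [6.7, -0.3, -4.7]
opening: 13.7
```

```bash
python3 look.py c25; python3 tilt.py c25
```

```text
18.55 [470.8 324.4 118.8] [9.975e-01 7.050e-02 5.000e-04 8.000e-04] 13.482072366166305 [ 7.   0.3 -5.8]
theta 0.030354932780143035
white n 533 maxrow [195 195 195 195 196 196 196 196] rowhist [  0  57 138  50   1   0   0  29  38 128  92   0   0]
c25 [(np.float64(0.12), 756), (np.float64(0.018), 240)]
```

View pics/c25c.png

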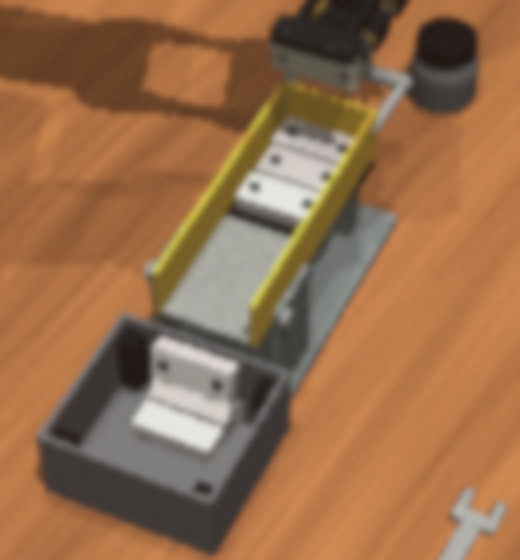

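Emit:
drive_tool:
  commands:
    - [-1,0,-0.0008,0.003,0,0,0]
    - [-1,0,-0.0006,0.003,0,0,0]
    - [-1,0,0,0.0015,0,0,0]
    - [-1,0,0,0,0,0,0]
    - [-1,0,0,0,0,0,0]

```text
t: 18.97
tcp_pos: [470.8, 325.1, 114.8]
orientation: [0.998, 0.071, 0.001, 0.001]
contact_force: [0.2, -6.4, 12.9]
opening: 13.3
```

```bash
python3 look.py c26; python3 tilt.py c26
```

```text
19.0167 [470.8 325.1 114.8] [0.9975 0.0705 0.0013 0.001 ] 13.654787551397856 [ 0.9 -6.1 13.1]
theta 0.01610922937642953
white n 527 maxrow [195 195 195 195 196 196 196 196] rowhist [  0  47 136  58   0   0   0  28  38 128  92   0   0]
c26 [(np.float64(0.103), 736), (np.float64(-0.001), 231)]
```

The bin is on its stop: 13 N upward, tilt ≈0. I release it and rise.

Emit:
drive_tool:
  commands:
    - [-0.35,0,0,0,0,0,0]
    - [-0.35,0,0,0,0,0,0]
    - [-0.35,0,0,0,0,0,0]
    - [-0.35,0,0,0,0,0,0]
    - [-0.35,0,0,-0.02,0,0,0]
    - [-0.35,0,0,-0.03,0,0,0]
    - [-0.35,0,0,-0.03,0,0,0]
    - [-0.35,0,0,-0.03,0,0,0]
    - [-0.35,0,0,-0.03,0,0,0]
    - [-0.35,0,0,-0.03,0,0,0]

```text
t: 19.85
tcp_pos: [469.4, 326.2, 283.9]
orientation: [0.998, 0.07, -0.001, 0.0]
contact_force: [0.9, 0.1, 0.6]
opening: 29.7
```

```bash
python3 look.py c27; python3 tilt.py c27
```

```text
19.9 [471.4 327.2 290.5] [ 0.9975  0.0705  0.0044 -0.0019] 29.887330736592027 [ 1.3 -0.3  3.9]
theta 0.7397910384567559
white n 540 maxrow [195 195 195 195 196 196 196 196] rowhist [  7  89 113  53   0   0   0  27  34 126  91   0   0]
c27 [(np.float64(0.098), 775), (np.float64(-0.003), 255)]
```

Emit:
drive_tool:
  commands:
    - [-0.35,-0.0023,0.035,-0.0015,0,0,0]
    - [-0.35,-0.0023,0.035,-0.0015,0,0,0]
    - [-0.35,-0.0023,0.035,-0.0015,0,0,0]
    - [-0.35,-0.0023,0.035,-0.0015,0,0,0]
    - [-0.35,-0.0023,0.035,-0.0015,0,0,0]
    - [-0.35,-0.0023,0.035,-0.0015,0,0,0]
    - [-0.35,-0.0023,0.035,-0.0015,0,0,0]
    - [-0.35,-0.0023,0.035,-0.0015,0,0,0]
    - [-0.35,-0.0023,0.035,-0.0015,0,0,0]
    - [-0.35,-0.0023,0.035,-0.0015,0,0,0]
    - [-0.35,-0.0023,0.035,-0.0015,0,0,0]
    - [-0.35,0,0,0,0,0,0]

```text
t: 20.9
tcp_pos: [499.1, -63.8, 298.8]
orientation: [0.998, 0.068, -0.0, 0.001]
contact_force: [-0.4, -0.3, -0.1]
opening: 30.1
```

Run:
```python
from h import *
c=shot('wrist','w4'); d=shot('side','s4');s=arm.read_state(); print(s['t'],s['tcp_pos'],s['orientation'],s['opening'],c['xyz'])
cv2.imwrite('pics/w4c.png',cv2.resize(cv2.imread('pics/w4.png')[75:215,100:310],None,fx=3.5,fy=3.5,interpolation=cv2.INTER_CUBIC))
```

```text
21.0 [498.68076009 -59.42148686 298.64686708] [ 9.97617756e-01  6.89805687e-02 -6.21864932e-04 -3.26541174e-04] 29.814553341413042 [577.98128131 -51.70199728 457.30636942]
```

View pics/w4c.png

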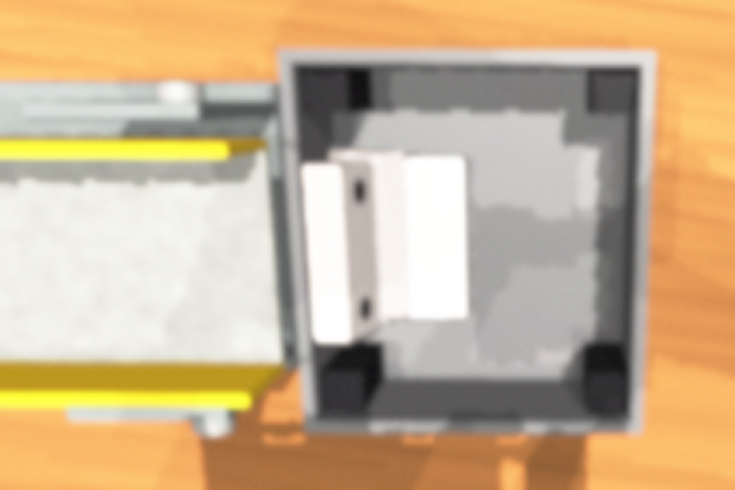

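The wrist crop shows one blank standing near-upright against the near wall at crop (325,250) and the other two beside it. I'll measure its top against the 60 mm cover underside.

Run:
```python
from h import *
c=load('w4')
for x,y in [(310,180),(320,250),(335,320),(345,250),(362,250),(385,200),(385,300),(395,250),(430,200),(440,300),(530,150)]:
    print((x,y),pts(c,[(round(x/3.5+100),round(y/3.5+75))])[0].round(1))
P=pts(c,[(u,v) for u in range(180,240) for v in range(115,180)]); d=P[:,:2]-[517,-31]; yy=d@[-.1366,.9906]; xx=d@[.9906,.1366]
s=(abs(yy)<62)&(abs(xx)<60); print('max in tray',np.sort(P[s,2])[-15:].round(1))
for lo in range(-60,64,6):
    k=s&(yy>=lo)&(yy<lo+6)&(abs(xx)<25)
    if k.any(): print(lo,np.percentile(P[k,2],[10,50,95]).round(0))
```

```text
(310, 180) [535.2  35.2  68.2]
(320, 250) [508.4  30.7  68.2]
(335, 320) [481.5  21.5  69.7]
(345, 250) [510.1  19.5  69.4]
(362, 250) [508.9  16.   57.8]
(385, 200) [527.2  10.9  36.9]
(385, 300) [484.1   7.1  37.6]
(395, 250) [506.7   5.2  33.5]
(430, 200) [528.   -6.3  20.6]
(440, 300) [483.6 -15.5  20. ]
(530, 150) [553.6 -45.9   5.1]
max in tray [ 71.9  71.9  72.1 457.3 457.3 457.3 457.3 457.3 457.3 457.3 457.3 457.3
 457.3 457.3 457.3]
-6 [5. 6. 7.]
0 [4. 5. 7.]
6 [ 5. 20. 22.]
12 [20. 21. 23.]
18 [20. 21. 23.]
24 [20. 21. 23.]
30 [21. 22. 32.]
36 [33. 35. 39.]
42 [40. 49. 58.]
48 [60. 68. 71.]
54 [68. 70. 71.]
60 [68. 68. 69.]
```

The standing blank's top is at about 69 mm, so it would block the cover (60 mm). It must be taken down. I'll grip it by its 70 mm ends with the tool tilted to clear the bin, and set it free in the tray. First its exact place.

Run:
```python
from h import *
Rt=np.array([[.9906,.1366],[-.1366,.9906]])
for n,(u0,u1,v0,v1) in [('w4',(180,245,110,180)),('c27',(205,250,160,200))]:
    c=load(n); uv=np.array([(u,v) for u in range(u0,u1) for v in range(v0,v1)]); P=pts(c,uv); L=np.c_[(P[:,:2]-[517,-31])@Rt.T,P[:,2]]
    h=c['image'][uv[:,1],uv[:,0]].astype(int); white=(h.min(1)>110)
    s=(L[:,2]>62)&(L[:,2]<80)&(abs(L[:,1])<64.5)&(abs(L[:,0])<50)&white
    q=L[s]; print(n,s.sum()); 
    r=cv2.minAreaRect(q[:,:2].astype('float32')); print(r, q[:,2].mean())
    f=(L[:,2]>40)&(L[:,2]<64)&(abs(L[:,1])<60)&(abs(L[:,0])<32); q=L[f]
    if f.sum()>10: 
        A=np.c_[q[:,0],q[:,2],np.ones(len(q))]; k=np.linalg.lstsq(A,q[:,1],rcond=None)[0]; print('face y=',k, f.sum())
s=arm.read_state(); print(s['joint_pos'].round(3))
```

```text
w4 603
((-1.7290191650390625, 56.65509033203125), (15.710603713989258, 70.1802749633789), 89.75128173828125) 68.44463584317518
face y= [-6.86239558e-03  2.83502058e-01  3.14137433e+01] 342
c27 104
((-0.7950706481933594, 0.2777748107910156), (69.78770446777344, 127.67445373535156), 0.5882394313812256) 67.47419846957109
face y= [6.71124842e-04 2.98214549e-01 3.00355794e+01] 116
[-0.271  0.253  1.45   0.     1.44   1.161]
```

Emit:
drive_tool:
  commands:
    - [0.9,0,0,0,0,0,7]
    - [0.9,0,0,0,0,0,7]
    - [0.9,0,0,0,0,0,7]
    - [0.9,0,0,0,0,0,7]
    - [0.9,0,0,0,0,0,7]
    - [0.9,0,0,0,0,0,7]
    - [0.9,0,0,0,0,0,7]
    - [0.9,0,0,0,0,0,7]
    - [0.9,0,0,0,0,0,7]
    - [0.9,0,0,0,0,0,7]
    - [0.9,0,0,0,0,0,7]
    - [0.9,0,0,0,0,0,7]

```text
t: 22.0
tcp_pos: [498.7, -56.7, 299.0]
orientation: [0.787, -0.617, -0.0, -0.0]
contact_force: [0.2, -0.0, -0.0]
opening: 86.9
```

Emit:
drive_tool:
  commands:
    - [0.9,0,0,0,0,0,5.8]
    - [0.9,0,0,0,0,-5,0]
    - [0.9,0,0,0,0,-5,0]
    - [0.9,0,0,0,0,-5,0]
    - [0.9,0,0,0,0,-5,0]
    - [0.9,0,0,0,0,0,0]
    - [0.9,0,0,0,0,0,0]

```text
t: 22.58
tcp_pos: [498.8, -58.2, 298.4]
orientation: [0.745, -0.645, -0.132, -0.113]
contact_force: [0.8, -0.2, 0.5]
opening: 87.2
```

```bash
cat > go.py <<'E'
from h import *
def tray(x,y,z): return np.array([517+.9906*x-.1366*y,-31+.1366*x+.9906*y,z])
def delta(t):
    s=arm.read_state(); q=R.from_quat(s['orientation']); d=q.inv().apply(np.array(t)-s['tcp_pos'])
    print('t',round(s['t'],2),'tcp',s['tcp_pos'].round(1),'axes x,y,z',q.as_matrix().T.round(3).tolist(),'j',s['joint_pos'].round(2),'F',s['contact_force'].round(1),'op',round(s['opening'],1)); print('delta mm',d.round(1),np.linalg.norm(d).round(0))
E
python3 -c "
from go import *
delta(tray(-1.7,25.6,136)); delta(tray(-1.7,53,61))"
```

```text
t 22.58 tcp [498.8 -58.2 298.4] axes x,y,z [[0.134, -0.93, -0.341], [-0.99, -0.143, 0.002], [-0.051, 0.337, -0.94]] j [-0.45  0.34  1.39  0.29  1.62  2.53] F [ 0.8 -0.2  0.5] op 87.2
delta mm [  8.5 -20.7 169.7] 171.0
t 22.58 tcp [498.8 -58.2 298.4] axes x,y,z [[0.134, -0.93, -0.341], [-0.99, -0.143, 0.002], [-0.051, 0.337, -0.94]] j [-0.45  0.34  1.39  0.29  1.62  2.53] F [ 0.8 -0.2  0.5] op 87.2
delta mm [  8.3 -21.  249.6] 251.0
```

Emit:
drive_tool:
  commands:
    - [0.76,0.0014,-0.0035,0.0283,0,0,0]
    - [0.76,0.0014,-0.0035,0.0283,0,0,0]
    - [0.76,0.0014,-0.0035,0.0283,0,0,0]
    - [0.76,0.0014,-0.0035,0.0283,0,0,0]
    - [0.76,0.0014,-0.0035,0.0283,0,0,0]
    - [0.76,0.0014,-0.0035,0.0283,0,0,0]
    - [0.76,0,0,0,0,0,0]
    - [0.76,0,0,0,0,0,0]

```text
t: 23.25
tcp_pos: [511.9, -4.2, 136.9]
orientation: [0.746, -0.643, -0.132, -0.113]
contact_force: [0.7, 0.0, 0.9]
opening: 80.9
```

```bash
python3 -c "
from go import *
delta(tray(-1.7,53,62.5))
c=shot('wrist','w5')"
```

```text
t 23.25 tcp [511.9  -4.2 136.9] axes x,y,z [[0.138, -0.93, -0.342], [-0.989, -0.147, 0.002], [-0.052, 0.338, -0.94]] j [-0.35  0.48  1.63  0.32  1.22  2.5 ] F [0.7 0.  0.9] op 80.9
delta mm [ 1.2 -0.1 78.7] 79.0
```

View pics/w5.png

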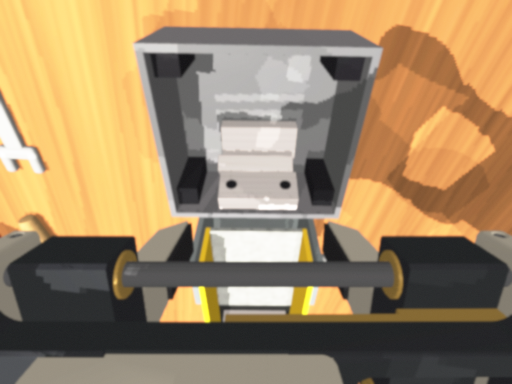

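The view shows the standing blank (dots at (232,184) and (285,185)) midway between the fingers, clear of the rests at (193,180) and (320,180). I go in along the tool axis.

Emit:
drive_tool:
  commands:
    - [0.76,0.0002,0,0.013,0,0,0]
    - [0.76,0.0002,0,0.013,0,0,0]
    - [0.76,0.0002,0,0.013,0,0,0]
    - [0.76,0.0002,0,0.013,0,0,0]
    - [0.76,0.0002,0,0.013,0,0,0]
    - [0.76,0.0002,0,0.0125,0,0,0]
    - [0.76,0,0,0,0,0,0]
    - [0.76,0,0,0,0,0,0]

```text
t: 23.97
tcp_pos: [509.8, 18.9, 65.1]
orientation: [0.745, -0.644, -0.13, -0.114]
contact_force: [-0.2, -0.2, -0.1]
opening: 80.7
```

```bash
python3 -c "
from go import *
delta(tray(-1.7,53,62.5))
c=shot('wrist','w6');c=shot('scene','c28')
cv2.imwrite('pics/c28c.png',cv2.resize(cv2.imread('pics/c28.png')[85:225,180:310],None,fx=4,fy=4,interpolation=cv2.INTER_CUBIC))"
```

```text
t 23.97 tcp [509.8  18.9  65.1] axes x,y,z [[0.136, -0.93, -0.341], [-0.99, -0.144, -0.002], [-0.047, 0.337, -0.94]] j [-0.31  0.57  1.72  0.36  1.04  2.47] F [-0.2 -0.2 -0.1] op 80.7
delta mm [-1.6  1.3  3.4] 4.0
```

View pics/w6.png

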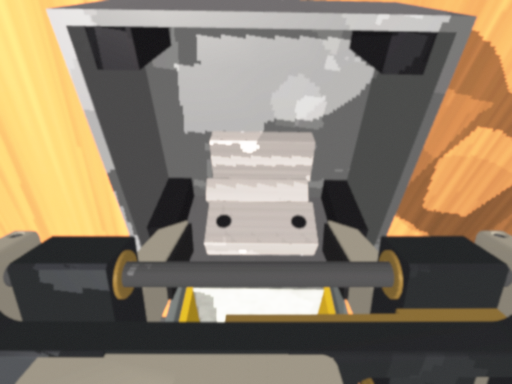

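View pics/c28c.png

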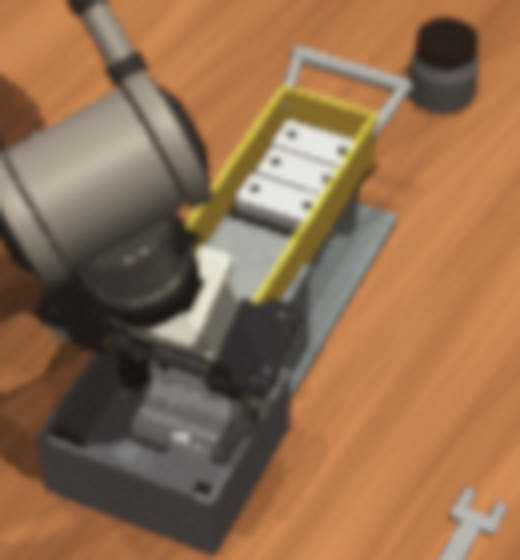

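Emit:
drive_tool:
  commands:
    - [0.76,-0.0015,0.001,0.003,0,0,0]
    - [0.76,0,0,0,0,0,0]
    - [-0.5,0,0,0,0,0,0]
    - [-0.5,0,0,0,0,0,0]
    - [-0.5,0,0,0,0,0,0]
    - [-0.5,0,0,0,0,0,0]
    - [-0.5,0,0,0,0,0,0]
  squeeze: 35

```text
t: 24.65
tcp_pos: [507.6, 21.4, 61.5]
orientation: [0.745, -0.644, -0.131, -0.114]
contact_force: [-0.8, -0.4, 1.5]
opening: 69.2
```

```bash
python3 -c "
from go import *
delta(tray(-1.7,53,62.5))"
```

```text
t 24.65 tcp [507.6  21.4  61.5] axes x,y,z [[0.135, -0.93, -0.342], [-0.99, -0.144, -0.0], [-0.049, 0.338, -0.94]] j [-0.31  0.57  1.73  0.37  1.03  2.47] F [-0.8 -0.4  1.5] op 69.2
delta mm [-0.1 -0.4 -1. ] 1.0
```

The blank is gripped at 69 mm. I back out along the tool axis.

Emit:
drive_tool:
  commands:
    - [-0.5,0,0,-0.006,0,0,0]
    - [-0.5,0,0,-0.008,0,0,0]
    - [-0.5,0,0,-0.012,0,0,0]
    - [-0.5,0,0,-0.012,0,0,0]
    - [-0.5,0,0,-0.012,0,0,0]
    - [-0.5,0,0,0,0,0,0]
    - [-0.5,0,0,0,0,0,0]

```text
t: 25.23
tcp_pos: [510.4, 4.2, 108.9]
orientation: [0.745, -0.645, -0.13, -0.114]
contact_force: [0.1, -0.6, -1.7]
opening: 69.4
```

```bash
python3 -c "
from go import *
delta(tray(-1.7,53,62.5))
c=shot('wrist','w7')
c=shot('side','s7')
cv2.imwrite('pics/s7c.png',cv2.resize(cv2.imread('pics/s7.png')[150:300,210:330],None,fx=4,fy=4,interpolation=cv2.INTER_CUBIC))
"
```

```text
t 25.23 tcp [510.4   4.2 108.9] axes x,y,z [[0.135, -0.93, -0.341], [-0.99, -0.143, -0.002], [-0.047, 0.338, -0.94]] j [-0.34  0.51  1.68  0.34  1.14  2.49] F [ 0.1 -0.6 -1.7] op 69.4
delta mm [-0.4 -0.1 49.5] 50.0
```

View pics/w7.png

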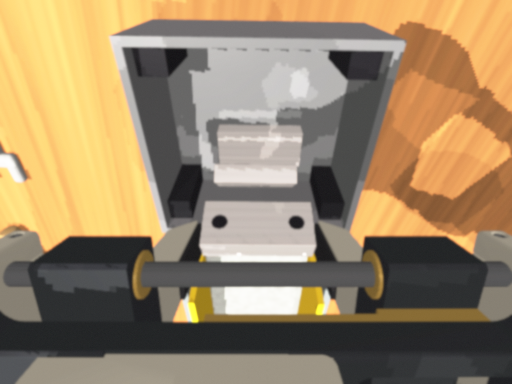

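View pics/s7c.png

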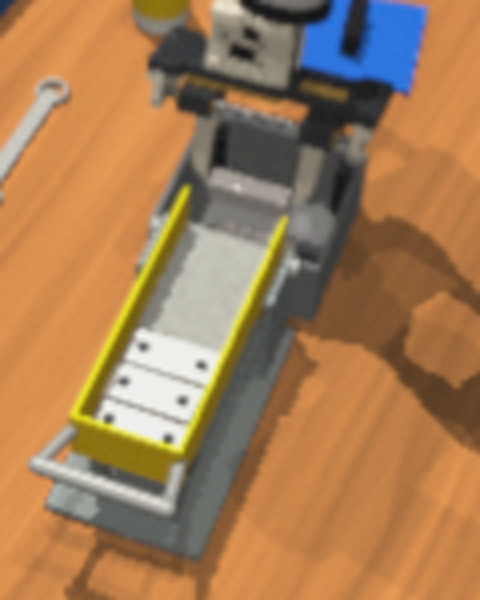

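The blank is held clear of the others. I'll check the remaining two's heights and the room at the far side.

Run:
```python
from go import *
c=load('w7'); Rt=np.array([[.9906,.1366],[-.1366,.9906]])
uv=np.array([(u,v) for u in range(222,292) for v in range(50,260)]); P=pts(c,uv); L=np.c_[(P[:,:2]-[517,-31])@Rt.T,P[:,2]]
for v in range(50,260,8):
    k=(uv[:,1]==v)&(c['range_z'][uv[:,1],uv[:,0]]>0); print(v,np.median(L[k],axis=0).round(0))
delta(tray(-1.7,-25,108)); delta(tray(-1.7,-25,36))
```

```text
50 [ -0. -50.   6.]
58 [ -0. -44.   6.]
66 [ -0. -39.   6.]
74 [ -0. -33.   6.]
82 [ -0. -27.   6.]
90 [ -0. -21.   6.]
98 [ -0. -14.   5.]
106 [-0. -7.  5.]
114 [-1. -1.  6.]
122 [-1.  7.  5.]
130 [-1.  8. 18.]
138 [-1. 14. 21.]
146 [-1. 21. 21.]
154 [-1. 29. 21.]
162 [-1. 37. 21.]
170 [-1. 37. 33.]
178 [-2. 42. 37.]
186 [-1. 66. 17.]
194 [-1. 67. 28.]
202 [-1. 26. 89.]
210 [-1. 27. 95.]
218 [ -1.  29. 101.]
226 [ -1.  30. 106.]
234 [ -1.  32. 112.]
242 [ -1.  33. 117.]
250 [ -1.  41. 116.]
258 [-1. 85. 86.]
t 25.33 tcp [509.6   4.7 107.9] axes x,y,z [[0.135, -0.93, -0.342], [-0.99, -0.144, 0.001], [-0.05, 0.339, -0.94]] j [-0.34  0.51  1.68  0.34  1.14  2.49] F [ 0.4 -0.2 -0.9] op 69.5
delta mm [ 57.7  -0.3 -21.1] 61.0
t 25.33 tcp [509.6   4.7 107.9] axes x,y,z [[0.135, -0.93, -0.342], [-0.99, -0.144, 0.001], [-0.05, 0.339, -0.94]] j [-0.34  0.51  1.68  0.34  1.14  2.49] F [ 0.4 -0.2 -0.9] op 69.5
delta mm [82.3 -0.4 46.6] 95.0
```

```bash
python3 -c "
from go import *
delta(tray(-1.2,-12,108)); delta(tray(-1.2,-12,32))"
```

```text
t 25.33 tcp [509.6   4.7 107.9] axes x,y,z [[0.135, -0.93, -0.342], [-0.99, -0.144, 0.001], [-0.05, 0.339, -0.94]] j [-0.34  0.51  1.68  0.34  1.14  2.49] F [ 0.4 -0.2 -0.9] op 69.5
delta mm [ 45.5  -0.9 -16.6] 48.0
t 25.33 tcp [509.6   4.7 107.9] axes x,y,z [[0.135, -0.93, -0.342], [-0.99, -0.144, 0.001], [-0.05, 0.339, -0.94]] j [-0.34  0.51  1.68  0.34  1.14  2.49] F [ 0.4 -0.2 -0.9] op 69.5
delta mm [71.5 -1.  54.8] 90.0
```

Emit:
drive_tool:
  commands:
    - [-0.5,0.0152,0,-0.0055,0,0,0]
    - [-0.5,0.0152,0,-0.0055,0,0,0]
    - [-0.5,0.0152,0,-0.0055,0,0,0]
    - [-0.5,0.0037,0,0.0102,0,0,0]
    - [-0.5,0.0037,0,0.0102,0,0,0]
    - [-0.5,0.0037,0,0.0102,0,0,0]
    - [-0.5,0.0037,0,0.0102,0,0,0]
    - [-0.5,0.0037,0,0.0102,0,0,0]
    - [-0.5,0.0037,0,0.0102,0,0,0]
    - [-0.5,0,0,0,0,0,0]
    - [-0.5,0,0,0,0,0,0]

```text
t: 26.25
tcp_pos: [516.5, -42.9, 42.4]
orientation: [0.745, -0.644, -0.132, -0.113]
contact_force: [-0.5, 0.3, -1.7]
opening: 68.8
```

```bash
python3 -c "
from go import *
delta(tray(-1.2,-12,32))
c=shot('wrist','w8')
Rt=np.array([[.9906,.1366],[-.1366,.9906]])
uv=np.array([(u,v) for u in range(222,292) for v in range(100,260)]); P=pts(c,uv); L=np.c_[(P[:,:2]-[517,-31])@Rt.T,P[:,2]]
for v in range(130,260,6):
    k=(uv[:,1]==v)&(c['range_z'][uv[:,1],uv[:,0]]>0); print(v,np.median(L[k],axis=0).round(0))"
```

```text
t 26.25 tcp [516.5 -42.9  42.4] axes x,y,z [[0.135, -0.93, -0.343], [-0.99, -0.144, 0.002], [-0.051, 0.339, -0.939]] j [-0.41  0.63  1.68  0.34  1.05  2.38] F [-0.5  0.3 -1.7] op 68.8
delta mm [ 3.9 -0.9  9.6] 10.0
130 [ -1. -68.  13.]
136 [ -1. -68.  20.]
142 [ -1. -68.  27.]
148 [ -1. -68.  34.]
154 [ -1. -68.  40.]
160 [ -1. -68.  46.]
166 [ -1. -68.  52.]
172 [ -1. -68.  57.]
178 [ -1. -68.  62.]
184 [ -1. -68.  66.]
190 [ -1. -68.  70.]
196 [ -1. -67.  73.]
202 [ -1. -63.  72.]
208 [ -1. -21.  27.]
214 [ -1. -19.  31.]
220 [ -2. -18.  36.]
226 [ -2. -17.  40.]
232 [ -2. -16.  44.]
238 [ -2. -15.  48.]
244 [ -2. -13.  51.]
250 [-2. -7. 50.]
256 [-2. 34. 21.]
```

View pics/w8.png

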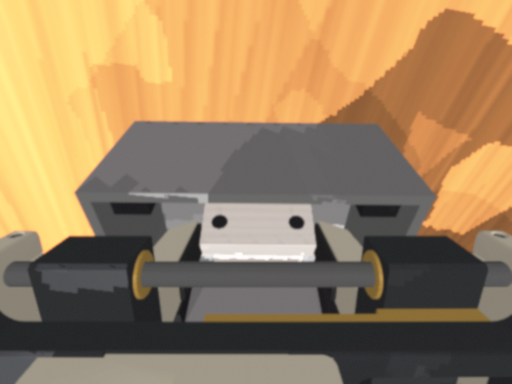

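Emit:
drive_tool:
  commands:
    - [-0.5,0.001,0,0.003,0,0,0]
    - [-0.5,0.001,0,0.003,0,0,0]
    - [-0.5,0.001,0,0.003,0,0,0]
    - [-0.5,0.0005,0,0.001,0,0,0]
    - [-0.5,0,0,0,0,0,0]
    - [-0.5,0,0,0,0,0,0]

```text
t: 26.8
tcp_pos: [516.9, -43.2, 32.5]
orientation: [0.745, -0.644, -0.131, -0.114]
contact_force: [0.8, 0.4, -1.0]
opening: 69.2
```

Emit:
drive_tool:
  commands:
    - [-0.5,0.0007,0,0.002,0,0,0]
    - [-0.5,0.0003,0,0.001,0,0,0]
    - [-0.5,0,0,0,0,0,0]
    - [-0.5,0,0,0,0,0,0]

```text
t: 27.13
tcp_pos: [517.3, -43.3, 30.8]
orientation: [0.745, -0.644, -0.131, -0.114]
contact_force: [-2.2, -2.3, 11.2]
opening: 69.0
```

Contact with the floor (11 N). I release it and rise.

Emit:
drive_tool:
  commands:
    - [0.72,0,0,0,0,0,0]
    - [0.72,0,0,0,0,0,0]
    - [0.72,0,0,0,0,0,0]
    - [0.72,0,0,0,0,0,0]
    - [0.72,-0.003,0,-0.012,0,0,0]
    - [0.72,-0.007,0,-0.02,0,0,0]
    - [0.72,-0.01,0,-0.028,0,0,0]
    - [0.72,-0.01,0,-0.028,0,0,0]
    - [0.72,-0.01,0,-0.028,0,0,0]
    - [0.72,0,0,0,0,0,0]

```text
t: 27.97
tcp_pos: [519.8, -46.0, 157.2]
orientation: [0.745, -0.644, -0.127, -0.115]
contact_force: [2.1, -0.0, 0.3]
opening: 78.8
```

```bash
python3 -c "
from go import *
delta(tray(-1.2,-12,32))
c=shot('wrist','w9')
Rt=np.array([[.9906,.1366],[-.1366,.9906]])
uv=np.array([(u,v) for u in range(150,360) for v in range(30,240)]); P=pts(c,uv); L=np.c_[(P[:,:2]-[517,-31])@Rt.T,P[:,2]]
for y in range(-64,64,8):
    k=(abs(L[:,0])<38)&(abs(L[:,1]-y)<4)&(L[:,2]<200); print(y,k.sum(),np.percentile(L[k,2],[10,50,98]).round(0) if k.any() else '')
"
```

```text
t 27.97 tcp [519.8 -46.  157.2] axes x,y,z [[0.138, -0.931, -0.338], [-0.99, -0.144, -0.008], [-0.041, 0.335, -0.941]] j [-0.42  0.48  1.57  0.31  1.29  2.46] F [ 2.1 -0.   0.3] op 78.8
delta mm [ 39.2   3.  118.9] 125.0
-64 2366 [10. 46. 73.]
-56 0 
-48 0 
-40 121 [5. 5. 7.]
-32 564 [4. 5. 7.]
-24 1537 [ 5. 21. 38.]
-16 556 [36. 37. 39.]
-8 276 [36. 37. 38.]
0 0 
8 600 [11. 18. 22.]
16 439 [20. 21. 23.]
24 418 [20. 21. 22.]
32 622 [21. 22. 32.]
40 761 [21. 34. 39.]
48 135 [16. 38. 40.]
56 46 [24. 28. 32.]
```

View pics/w9.png

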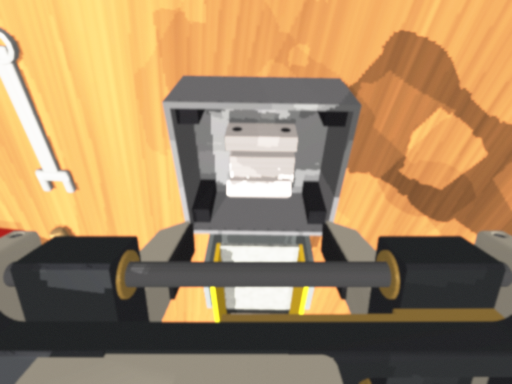

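All blanks in the tray are now ≤40 mm high. Next is the cover; I'll check the bottle's clearance from the gripper body first.

Run:
```python
from go import *
A=load('scene0');B=load('side0')
x,e=tri(A,(240,257),B,(250,126)); print('bottle cap',x.round(0),e)
print(pts(A,[(240,257),(241,270)]).round(0))
c=np.array([547,-298.5]); ang=.2545
d=x[:2]-c; print('in cover frame', d@[np.cos(ang),np.sin(ang)], d@[-np.sin(ang),np.cos(ang)])
```

```text
bottle cap [ 729. -240.  142.] 1.08790734059935
[[ 731. -244.  150.]
 [ 738. -252.  101.]]
in cover frame 190.82936270053477 11.092087691729946
```

Emit:
drive_tool:
  commands:
    - [0.4,0,0,-0.03,0,5,0]
    - [0.4,0,0,-0.03,0,5,0]
    - [0.4,0,0,0,0,5,0]
    - [0.4,0,0,0,0,5,0]
    - [0.4,0,0,0,0,0,-6.8]
    - [0.4,0,0,0,0,0,0]

```text
t: 28.52
tcp_pos: [519.2, -61.7, 208.3]
orientation: [0.796, -0.606, -0.001, 0.0]
contact_force: [0.3, -0.0, -0.6]
opening: 64.4
```

```bash
python3 -c "
from go import *
delta([547,-298.5,210])"
```

```text
t 28.52 tcp [519.2 -61.7 208.3] axes x,y,z [[0.266, -0.964, -0.001], [-0.964, -0.266, 0.001], [-0.001, 0.0, -1.0]] j [-0.26  0.35  1.56 -0.    1.23  2.61] F [ 0.3 -0.  -0.6] op 64.4
delta mm [235.7  36.3  -1.8] 238.0
```

Emit:
drive_tool:
  commands:
    - [0.0,0.0295,0.0045,0,0,0,0]
    - [0.0,0.0295,0.0045,0,0,0,0]
    - [0.0,0.0295,0.0045,0,0,0,0]
    - [0.0,0.0295,0.0045,0,0,0,0]
    - [0.0,0.0295,0.0045,0,0,0,0]
    - [0.0,0.0295,0.0045,0,0,0,0]
    - [0.0,0.0295,0.0045,0,0,0,0]
    - [0.0,0.0295,0.0045,0,0,0,0.8]
    - [0,0,0,0,0,0,0]
    - [0,0,0,0,0,0,0]

```text
t: 29.35
tcp_pos: [545.5, -301.9, 207.2]
orientation: [0.788, -0.616, -0.002, -0.0]
contact_force: [0.0, 0.3, -0.4]
opening: 45.8
```

Run:
```python
from go import *
c=shot('wrist','w10')
delta([547,-298.5,210])
hsv=cv2.cvtColor(c['image'],cv2.COLOR_RGB2HSV)
m=cv2.inRange(hsv,(105,150,60),(125,255,255)); k,l,st,ce=cv2.connectedComponentsWithStats(m)
print(st[1:][st[1:,4]>300])
```

```text
t 29.4 tcp [ 545.7 -300.5  207.6] axes x,y,z [[0.243, -0.97, -0.003], [-0.97, -0.243, 0.001], [-0.002, 0.002, -1.0]] j [-0.63  0.54  1.26  0.    1.34  2.27] F [ 0.  -0.3 -0.1] op 45.8
delta mm [-1.6 -1.8 -2.4] 3.0
[[   0    0   42  120 4861]
 [ 206  122  101   88 7265]
 [   0  162   11   73  753]]
```

View pics/w10.png

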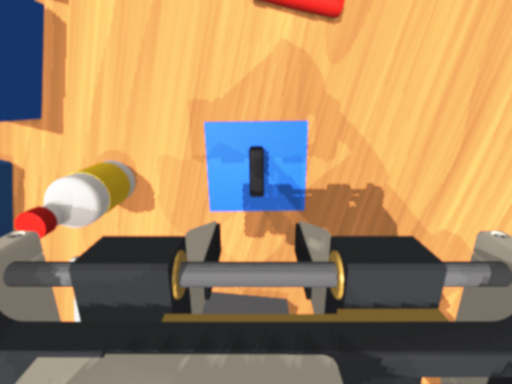

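The cover (206–307, 122–212) with its grip block at (257,171) is lined up between the fingers. I'll measure it.

Run:
```python
from go import *
c=load('w10'); hsv=cv2.cvtColor(c['image'],cv2.COLOR_RGB2HSV)
m=cv2.inRange(hsv,(105,150,60),(125,255,255)); k,l,st,ce=cv2.connectedComponentsWithStats(m)
i=[j for j in range(1,k) if st[j,4]>6000][0]
cn=max(cv2.findContours((l==i).astype('uint8'),cv2.RETR_EXTERNAL,cv2.CHAIN_APPROX_NONE)[0],key=cv2.contourArea)
p=onplane(c,cn[:,0,:],6)[:,:2].astype('float32'); print('cover',cv2.minAreaRect(p)); q=cv2.boxPoints(cv2.minAreaRect(p)); print(q)
b=cv2.inRange(hsv,(0,0,0),(180,255,60)); b[:140]=0;b[205:]=0;b[:,:235]=0;b[:,280:]=0
ys,xs=np.nonzero(b); P=pts(c,np.c_[xs,ys]); s=P[:,2]>30; print(s.sum(),P[s].mean(0),cv2.minAreaRect(P[s][:,:2].astype('float32')))
t=np.array([*P[s][:,:2].mean(0),14]); delta(t)
```

```text
cover ((545.928955078125, -297.96368408203125), (126.93846130371094, 116.83638000488281), 14.813790321350098)
[[ 469.63306 -257.71494]
 [ 499.5056  -370.66788]
 [ 622.22485 -338.21243]
 [ 592.3523  -225.25949]]
494 [ 545.68267552 -299.97788301   36.36566012] ((546.2456665039062, -300.1894226074219), (13.567764282226562, 57.04934310913086), 14.083517074584961)
t 29.4 tcp [ 545.7 -300.5  207.6] axes x,y,z [[0.243, -0.97, -0.003], [-0.97, -0.243, 0.001], [-0.002, 0.002, -1.0]] j [-0.63  0.54  1.26  0.    1.34  2.27] F [ 0.  -0.3 -0.1] op 45.8
delta mm [  0.   -0.4 193.6] 194.0
```

Emit:
drive_tool:
  commands:
    - [0,-0.001,0,0.026,0,0,-0.5]
    - [0,0,0,0.026,0,0,0]
    - [0,0,0,0.026,0,0,0]
    - [0,0,0,0.026,0,0,0]
    - [0,0,0,0.026,0,0,0]
    - [0,0,0,0.026,0,0,0]
    - [0,0,0,0.02,0,0,0]
    - [0,0,0,0.015,0,0,0]
    - [0,0,0,0.0025,0,0,0]
    - [0,0,0,0,0,0,0]
    - [0,0,0,0,0,0,0]

```text
t: 30.32
tcp_pos: [546.6, -298.9, 16.6]
orientation: [0.792, -0.61, 0.0, -0.0]
contact_force: [-0.3, -0.4, 1.0]
opening: 46.2
```

Emit:
drive_tool:
  commands:
    - [-1,0,0,0,0,0,0]
    - [-1,0,0,0,0,0,0]
    - [-1,0,0,0,0,0,0]
    - [-1,0,0,0,0,0,0]
    - [-1,0,0,0,0,0,0]
    - [-1,0,0,0,0,0,0]
  squeeze: 35

```text
t: 30.82
tcp_pos: [546.3, -299.5, 16.2]
orientation: [0.792, -0.61, 0.0, 0.0]
contact_force: [-0.5, 0.3, 2.3]
opening: 17.9
```

```bash
python3 -c "
from go import *
delta([545.7,-299,12])"
```

```text
t 30.82 tcp [ 546.3 -299.5   16.2] axes x,y,z [[0.255, -0.967, 0.001], [-0.967, -0.255, -0.0], [0.001, -0.0, -1.0]] j [-0.62  0.74  1.47 -0.    0.93  2.26] F [-0.5  0.3  2.3] op 17.9
delta mm [-0.6  0.4  4.2] 4.0
```

The cover is gripped at 17.9 mm. I'll lift it, and meanwhile refine the tray centre from the earlier wrist views' rim points.

Emit:
drive_tool:
  commands:
    - [-1,0,0,-0.01,0,0,0]
    - [-1,0,0,-0.02,0,0,0]
    - [-1,0,0,-0.03,0,0,0]
    - [-1,0,0,-0.03,0,0,0]
    - [-1,0,0,-0.03,0,0,0]
    - [-1,0,0,-0.03,0,0,0]
    - [-1,0,0,0,0,0,0]

```text
t: 31.4
tcp_pos: [548.6, -301.0, 173.1]
orientation: [0.792, -0.61, 0.006, -0.0]
contact_force: [1.7, -0.5, -1.8]
opening: 17.9
```

Run:
```python
from go import *
Rt=np.array([[.9906,.1366],[-.1366,.9906]])
for n in ['w1','w4','w5','w7','w9']:
    c=load(n); v,u=np.mgrid[0:235,100:420]; uv=np.c_[u.ravel(),v.ravel()]; P=pts(c,uv); ok=c['range_z'][uv[:,1],uv[:,0]]>0
    L=np.c_[(P[:,:2]-[517,-31])@Rt.T,P[:,2]]
    s=ok&(abs(L[:,2]-72)<3)
    out={}
    # walls: median of rim points in each strip
    for nm,ax,lo in [('x+',0,1),('x-',0,-1),('y-',1,-1)]:
        o=1-ax; k=s&(lo*L[:,ax]>62)&(lo*L[:,ax]<82)&(abs(L[:,o])<45)
        if k.sum()>20:
            a=np.polyfit(L[k,o],L[k,ax],1); out[nm]=(np.percentile(L[k,ax],[3,50,97]).round(1).tolist(),round(a[0],4),int(k.sum()),L[k,2].mean().round(1))
    print(n,out)
delta(tray(0,0,210))
```

```text
w1 {'x+': ([69.0, 71.5, 73.9], np.float64(0.0097), 282, np.float64(72.8)), 'x-': ([-74.9, -71.8, -69.5], np.float64(0.0127), 244, np.float64(72.1)), 'y-': ([-67.9, -65.4, -63.1], np.float64(-0.0068), 253, np.float64(72.3))}
w4 {'x+': ([69.1, 71.6, 74.1], np.float64(0.0079), 291, np.float64(72.9)), 'x-': ([-75.0, -71.7, -69.6], np.float64(0.0113), 263, np.float64(72.3)), 'y-': ([-67.9, -65.4, -62.9], np.float64(-0.008), 253, np.float64(72.4))}
w5 {'x+': ([69.0, 71.2, 74.2], np.float64(0.0065), 948, np.float64(72.3)), 'x-': ([-75.6, -72.6, -70.4], np.float64(0.0076), 937, np.float64(72.2)), 'y-': ([-68.1, -65.8, -63.0], np.float64(-0.0063), 1526, np.float64(72.5))}
w7 {'x+': ([69.0, 71.1, 74.3], np.float64(0.0066), 1288, np.float64(72.2)), 'x-': ([-75.6, -72.6, -70.4], np.float64(0.0065), 1268, np.float64(72.2)), 'y-': ([-68.1, -65.7, -63.1], np.float64(-0.0067), 2157, np.float64(72.6))}
w9 {'x+': ([69.0, 71.3, 74.2], np.float64(0.0061), 572, np.float64(72.1)), 'x-': ([-75.6, -72.7, -70.4], np.float64(0.0076), 577, np.float64(72.1)), 'y-': ([-68.6, -66.4, -63.5], np.float64(-0.006), 916, np.float64(72.1))}
t 31.4 tcp [ 548.6 -301.   173.1] axes x,y,z [[0.255, -0.967, 0.009], [-0.967, -0.255, -0.007], [0.009, -0.007, -1.0]] j [-0.62  0.56  1.32 -0.    1.25  2.26] F [ 1.7 -0.5 -1.8] op 17.9
delta mm [-268.8  -38.6  -39. ] 274.0
```

Rim refinement gives tray centre (516.3, −29.4) and yaw 0.130.

Emit:
drive_tool:
  commands:
    - [-1,0,0,0,0,0,3.7]
    - [-1,0,0,0,0,0,3.7]
    - [-1,0,0,0,0,0,0]
    - [-1,0,0,0,0,0,0]

```text
t: 31.73
tcp_pos: [545.8, -299.1, 165.3]
orientation: [0.752, -0.66, -0.001, 0.0]
contact_force: [-0.4, 0.3, -2.3]
opening: 17.8
```

```bash
python3 -c "
from go import *
delta([516.3,-29.4,170]); print(R.from_quat(arm.read_state()['orientation']).as_matrix()[:2,0], np.degrees(.13))"
```

```text
t 31.73 tcp [ 545.8 -299.1  165.3] axes x,y,z [[0.13, -0.992, -0.001], [-0.992, -0.13, 0.001], [-0.001, 0.001, -1.0]] j [-0.62  0.57  1.33 -0.    1.25  2.39] F [-0.4  0.3 -2.3] op 17.8
delta mm [-271.2   -5.8   -4.5] 271.0
[ 0.13002951 -0.99150987] 7.448451336700702
```

Emit:
drive_tool:
  commands:
    - [-1,-0.015,-0.0005,0,0,0,0]
    - [-1,-0.026,-0.0005,-0.0005,0,0,0]
    - [-1,-0.03,-0.0006,-0.0005,0,0,0]
    - [-1,-0.03,-0.0006,-0.0005,0,0,0]
    - [-1,-0.03,-0.0006,-0.0005,0,0,0]
    - [-1,-0.03,-0.0006,-0.0005,0,0,0]
    - [-1,-0.03,-0.0006,-0.0005,0,0,0]
    - [-1,-0.03,-0.0006,0,0,0,0]
    - [-1,-0.026,-0.0006,0,0,0,0]
    - [-1,-0.015,-0.0005,0,0,0,0]
    - [-1,-0.0085,0,0,0,0,0]
    - [-1,0,0,0,0,0,0]

```text
t: 32.73
tcp_pos: [516.8, -28.8, 168.6]
orientation: [0.752, -0.659, -0.0, 0.0]
contact_force: [0.1, -0.4, -3.2]
opening: 17.8
```

Emit:
drive_tool:
  commands:
    - [-1,0,0,0,0,0,0]
    - [-1,0,0,0,0,0,0]

```text
t: 32.9
tcp_pos: [517.3, -31.3, 168.7]
orientation: [0.751, -0.66, 0.0, 0.0]
contact_force: [-0.3, -0.1, -1.6]
opening: 17.5
```

```bash
python3 -c "
from go import *
delta([516.3,-29.4,100]); c=shot('wrist','w11')"
```

```text
t 32.9 tcp [517.3 -31.3 168.7] axes x,y,z [[0.128, -0.992, 0.001], [-0.992, -0.128, -0.0], [0.0, -0.001, -1.0]] j [-0.21  0.38  1.63 -0.    1.13  2.81] F [-0.3 -0.1 -1.6] op 17.5
delta mm [-2.1  0.8 68.7] 69.0
```

View pics/w11.png

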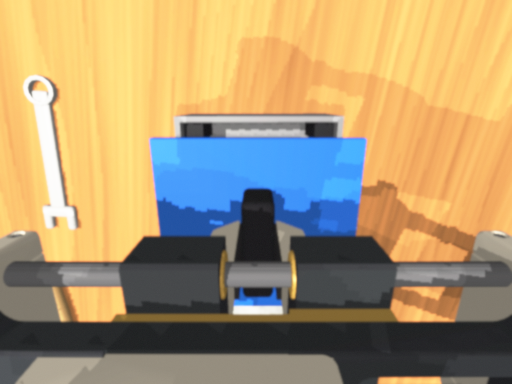

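The cover is above the tray with its front edge at row 138 (152–364) and the tray rim at row 117 (175–343). I compare the two in tray terms.

Run:
```python
from go import *
c=load('w11')
ca,sa=np.cos(.13),np.sin(.13)
f=lambda p:(p[:,:2]-[516.3,-29.4])@np.array([[ca,-sa],[sa,ca]])
print('cover front (expect x±65,y-60):',f(onplane(c,[(152,138.5),(364,138.5)],158.5)).round(1),pts(c,[(170,150),(345,150)])[:,2])
print('rim far:',f(onplane(c,[(174.5,116),(343,116)],72)).round(1),f(onplane(c,[(258,116),(258,122)],72)).round(1))
```

```text
cover front (expect x±65,y-60): [[ 63.5 -60.4]
 [-62.8 -60.3]] [159.64451848 158.19956203]
rim far: [[ 73.8 -69.6]
 [-74.6 -69.4]] [[  0.2 -69.5]
 [  0.2 -64.4]]
```

The cover is centred within about 1 mm. I descend to just above the rim, then in.

Emit:
drive_tool:
  commands:
    - [-1,0,0.0005,0.012,0,0,0]
    - [-1,0,0,0.018,0,0,0]
    - [-1,0,0,0.018,0,0,0]
    - [-1,0,0,0.012,0,0,0]
    - [-1,0,0,0.008,0,0,0]
    - [-1,0,0,0.004,0,0,0]
    - [-1,0,0,0,0,0,0]
    - [-1,0,0,0,0,0,0]

```text
t: 33.62
tcp_pos: [517.0, -30.8, 97.1]
orientation: [0.751, -0.66, 0.0, -0.0]
contact_force: [0.4, 0.1, -2.2]
opening: 17.7
```

Run:
```python
from go import *
delta([516.3,-29.4,77]); c=shot('wrist','w12')
ca,sa=np.cos(.13),np.sin(.13)
f=lambda p:(p[:,:2]-[516.3,-29.4])@np.array([[ca,-sa],[sa,ca]])
hsv=cv2.cvtColor(c['image'],cv2.COLOR_RGB2HSV); m=cv2.inRange(hsv,(100,120,40),(130,255,255))
z=arm.read_state()['tcp_pos'][2]-10.2
for u in [190,220,300,330]:
    r=np.nonzero(m[:230,u])[0]; print(u,r[0],f(onplane(c,[(u,r[0]-.5)],z)).round(1))
for v in [150,180,210]:
    r=np.nonzero(m[v])[0]; print(v,r[0],r[-1],f(onplane(c,[(r[0]-.5,v),(r[-1]+.5,v)],z)).round(1))
```

```text
t 33.62 tcp [517.  -30.8  97.1] axes x,y,z [[0.128, -0.992, 0.0], [-0.992, -0.128, -0.001], [0.001, -0.0, -1.0]] j [-0.21  0.47  1.72 -0.    0.95  2.81] F [ 0.4  0.1 -2.2] op 17.7
delta mm [-1.5  0.6 20.1] 20.0
190 136 [[ 40.4 -61.6]]
220 138 [[ 22.7 -60.4]]
300 137 [[-24.8 -60.9]]
330 136 [[-42.6 -61.5]]
150 151 364 [[ 64.9 -53. ]
 [-64.  -52.9]]
180 154 361 [[ 65.1 -34.3]
 [-64.2 -34.2]]
210 158 358 [[ 64.7 -14.3]
 [-64.4 -14.2]]
```

View pics/w12.png

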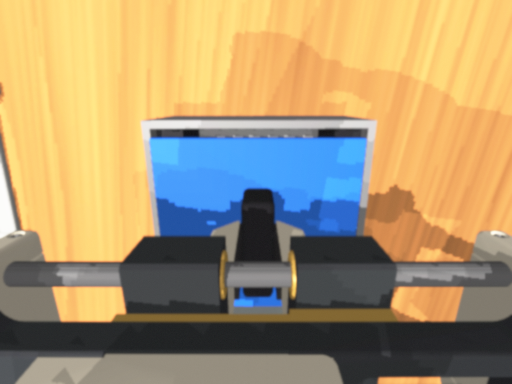

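The cover sits within the rim with even gaps. I lower it onto the rests.

Emit:
drive_tool:
  commands:
    - [-1,-0.0008,0,0.006,0,0,0]
    - [-1,0,0,0.006,0,0,0]
    - [-1,0,0,0.004,0,0,0]
    - [-1,0,0,0.003,0,0,0]
    - [-1,0,0,0,0,0,0]
    - [-1,0,0,0,0,0,0]

```text
t: 34.17
tcp_pos: [516.4, -29.5, 77.5]
orientation: [0.751, -0.66, -0.0, 0.0]
contact_force: [0.1, -0.2, -1.8]
opening: 17.6
```

Emit:
drive_tool:
  commands:
    - [-1,0,0,0.0015,0,0,0]
    - [-1,0,0,0,0,0,0]
    - [-1,0,0,0,0,0,0]

```text
t: 34.42
tcp_pos: [516.6, -29.6, 76.3]
orientation: [0.751, -0.66, 0.0, -0.0]
contact_force: [-0.1, -0.0, -2.3]
opening: 17.7
```

Emit:
drive_tool:
  commands:
    - [-1,0,0,0.0015,0,0,0]
    - [-1,0,0,0,0,0,0]
    - [-1,0,0,0,0,0,0]

```text
t: 34.67
tcp_pos: [516.7, -29.6, 76.2]
orientation: [0.751, -0.66, 0.001, -0.0]
contact_force: [-3.4, -0.1, 8.8]
opening: 17.7
```

The cover touches at TCP z 76.2, which is exactly the home height. I release, rise, close the fingers and press on the block's top.

Emit:
drive_tool:
  commands:
    - [-0.2,0,0,0,0,0,0]
    - [-0.2,0,0,0,0,0,0]
    - [-0.2,0,0,0,0,0,0]
    - [-0.2,0,0,-0.015,0,0,0]
    - [-0.2,0,0,-0.02,0,0,0]
    - [-0.2,0,0,-0.012,0,0,0]
    - [-1,0,0,0,0,0,0]
    - [-1,0,0,0,0,0,0]
    - [-1,0,0,0,0,0,0]
    - [-1,0,0,0,0,0,0]

```text
t: 35.5
tcp_pos: [515.8, -29.4, 120.6]
orientation: [0.751, -0.66, -0.001, 0.001]
contact_force: [-0.2, -0.3, 0.2]
opening: 14.7
```

Run:
```python
from go import *
delta([516.3,-29.4,97]); c=shot('wrist','w13')
```

```text
t 35.5 tcp [515.8 -29.4 120.6] axes x,y,z [[0.128, -0.992, -0.001], [-0.992, -0.128, 0.002], [-0.002, 0.0, -1.0]] j [-0.21  0.44  1.69 -0.    1.01  2.81] F [-0.2 -0.3  0.2] op 14.7
delta mm [ 0.  -0.5 23.6] 24.0
```

View pics/w13.png

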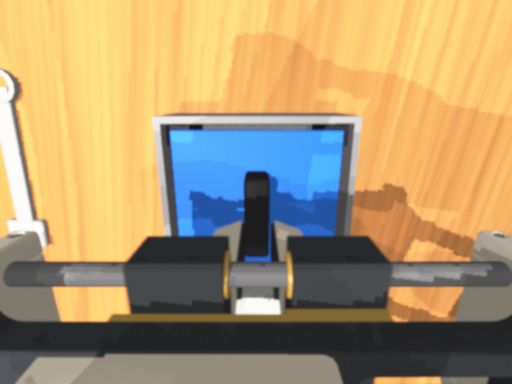

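The cover sits inside the rim and looks level. I finish closing the fingers and press on the block.

Emit:
drive_tool:
  commands:
    - [-1,0,0,0,0,0,0]
    - [-1,0,0,0,0,0,0]
    - [-1,0,0,0.01,0,0,0]
    - [-1,0,0,0.008,0,0,0]
    - [-1,0,0,0.004,0,0,0]
    - [-1,0,0,0,0,0,0]
    - [-1,0,0,0,0,0,0]

```text
t: 36.13
tcp_pos: [516.2, -29.5, 99.1]
orientation: [0.751, -0.66, -0.001, 0.0]
contact_force: [0.5, -0.1, 0.0]
opening: 0.3
```

Emit:
drive_tool:
  commands:
    - [-1,0,0,0.0015,0,0,0]
    - [-1,0,0,0.001,0,0,0]
    - [-1,0,0,0,0,0,0]

```text
t: 36.38
tcp_pos: [516.5, -29.6, 97.2]
orientation: [0.751, -0.66, 0.0, -0.0]
contact_force: [-0.2, -0.1, 0.3]
opening: 0.3
```

Emit:
drive_tool:
  commands:
    - [-1,0,0,0.0015,0,0,0]
    - [-1,0,0,0.001,0,0,0]
    - [-1,0,0,0,0,0,0]

```text
t: 36.63
tcp_pos: [516.8, -29.6, 96.2]
orientation: [0.751, -0.66, 0.001, -0.0]
contact_force: [-3.7, 0.8, 12.2]
opening: 0.2
```

Emit:
drive_tool:
  commands:
    - [-1,0,0,0.0012,0,0,0]
    - [-1,0,0,0,0,0,0]
    - [-1,0,0,0,0,0,0]

```text
t: 36.88
tcp_pos: [516.8, -29.6, 96.1]
orientation: [0.751, -0.66, 0.001, -0.0]
contact_force: [-7.0, 1.3, 21.5]
opening: 0.6
```

Emit:
drive_tool:
  commands:
    - [-1,0,0,0.001,0,0,0]
    - [-1,0,0,0,0,0,0]
    - [-1,0,0,0,0,0,0]
    - [-1,0,0,0,0,0,0]
    - [-1,0,0,0,0,0,0]
    - [-1,0,0,0,0,0,0]
    - [-1,0,0,0,0,0,0]
    - [-1,0,0,0,0,0,0]
    - [-1,0,0,0,0,0,0]
    - [-1,0,0,0,0,0,0]

```text
t: 37.72
tcp_pos: [516.9, -29.6, 96.1]
orientation: [0.751, -0.66, 0.001, -0.001]
contact_force: [-9.2, 1.7, 29.3]
opening: 0.4
```

Emit:
drive_tool:
  commands:
    - [-1,0,0,-0.005,0,0,0]
    - [-1,0,0,-0.02,0,0,0]
    - [-1,0,0,-0.03,0,0,0]
    - [-1,0,0,-0.04,0,0,0]
    - [-1,0,0,-0.04,0,0,0]
    - [-1,0,0,-0.03,0,0,0]
    - [-1,0,0,0,0,0,0]
    - [-1,0,0,0,0,0,0]

```text
t: 38.38
tcp_pos: [517.3, -29.7, 259.3]
orientation: [0.751, -0.66, 0.002, -0.001]
contact_force: [-0.2, -0.4, -0.2]
opening: 0.4
```

```bash
python3 - <<'E'
from go import *
delta([516.3,-29.4,97]); c=shot('wrist','w14'); d=shot('scene','c30'); shot('side','s30')
cv2.imwrite('pics/c30c.png',cv2.resize(cv2.imread('pics/c30.png')[85:225,180:310],None,fx=4,fy=4,interpolation=cv2.INTER_CUBIC))
hsv=cv2.cvtColor(c['image'],cv2.COLOR_RGB2HSV); m=cv2.inRange(hsv,(100,120,40),(130,255,255)); m=cv2.erode(m,np.ones((5,5))); m[235:]=0
ys,xs=np.nonzero(m); P=pts(c,np.c_[xs,ys]); s=abs(P[:,2]-66)<8; P=P[s]
A=np.c_[P[:,:2]-[516,-29],np.ones(len(P))]; k=np.linalg.lstsq(A,P[:,2],rcond=None)[0]; print('cover plane',k.round(4),len(P))
E
python3 tilt.py c30
```

```text
t 38.38 tcp [517.3 -29.7 259.3] axes x,y,z [[0.128, -0.992, 0.002], [-0.992, -0.128, -0.004], [0.004, -0.001, -1.0]] j [-0.21  0.3   1.49 -0.    1.34  2.81] F [-0.2 -0.4 -0.2] op 0.4
delta mm [ -0.6   1.6 162.3] 162.0
cover plane [ 8.00000e-04 -2.00000e-04  6.64634e+01] 7965
c30 [(np.float64(0.102), 633), (np.float64(-0.004), 232)]
```

View pics/w14.png

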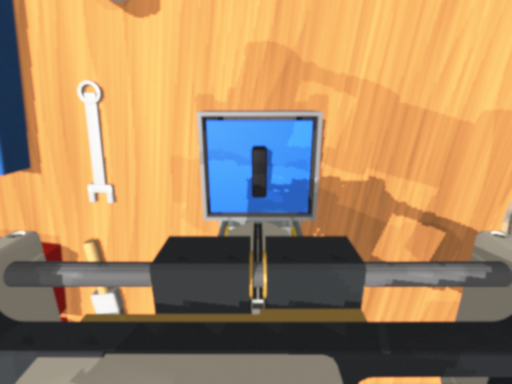

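View pics/c30.png

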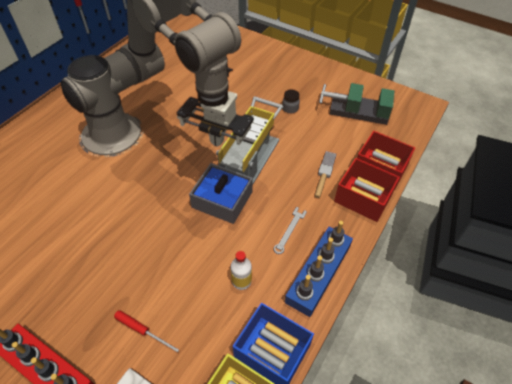

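The cover is level: top plane at 66.5 mm with slopes below 0.001. It is centred in the rim at (260,168), and the bystanders have not moved. One last look at the bin from the side.

Run:
```python
import cv2
cv2.imwrite('pics/s30c.png',cv2.resize(cv2.imread('pics/s30.png')[140:350,190:330],None,fx=2.8,fy=2.8,interpolation=cv2.INTER_CUBIC))
```

```text
(no output)
```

View pics/s30c.png

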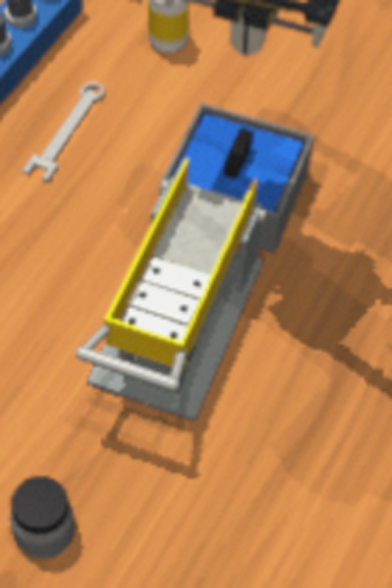

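The bin is level with its rear three blanks in place, the cover is home and the arm is clear. I hand the job in.

```bash
python3 -c "
from station import arm
print(arm.finish_job())"
```

```text
the job is handed in; nothing more can be done
None
```

The job is done and handed in at about 38.5 s: the front three blanks are in the tray, the rear three are still in the bin, and the cover is seated level.

- **Tipping:** I lifted the bar in small steps until the front three slid, then held it until all three were down. I set the bin back on its stop and released the bar.
- **Extra step:** The third blank came to rest on edge with its top at 69 mm, above the 60 mm cover height. I gripped it by its ends and set it down on the tray floor. Everything in the tray then stood at 40 mm or less.
- **Cover:** It touched its rests at the expected height. I let go and pressed on the grip block with about 29 N for roughly 0.8 s.

**Last checks:**
- The cover's top plane read 66.5 mm (66 expected), with slope below 0.001.
- The bin tilt read about 0 rad.
- The side view showed three blanks in the bin.
- The bystanders looked unmoved by eye.
- The arm was clear of everything.

**What disagreed:**
- The blanks only began to slide at a measured tilt of about 0.38–0.39 rad, above the stated 0.17–0.34.
- The range-based tilt read about 0.01 rad below the tilt worked out from the arm's position.
- The bar slipped about 4 mm in the grip on the way down, with no effect on the result.

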